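# File the chopping boards on edge in the wire rack

### The job

The large and the small chopping board have dried on their sloping drainers. Take each one and stand it upright on its long edge in the empty bay of the wire rack that fits its length, lowered gently (not dropped) until it rests on the slot floor between the wires. Leave the middle-sized board in its bay and do not disturb the other things on the table.

Things in the scene. Friction and masses are not known exactly. Their poses are not given: they have to be found in the camera images.
- board_large: plain wooden chopping board, 150 mm long, 105 mm high, 10 mm thick; at the start it leans on its long edge on a sloping drainer to the robot's right, top edge tilted 18 degrees toward the robot, z up the slope; its upper 30 mm is clear in front and behind. Origin at its centre; x is the thickness, y the length, z the height.
- board_small: plain wooden chopping board, 110 mm long, 80 mm high, 10 mm thick; at the start it leans on its long edge on a sloping drainer to the robot's right, top edge tilted 18 degrees toward the robot, z up the slope; its upper 30 mm is clear in front and behind. Origin at its centre; x is the thickness, y the length, z the height.
- board_middle: plain wooden chopping board, 130 mm long, 92 mm high, 10 mm thick; it already stands upright in its own bay of the rack and stays there. Origin at its centre; x is the thickness, y the length, z the height.
- bay_large: rack bay for the large board (bays stand in any order, parallel, 52 mm apart), fixed 5 mm steel wire: two side hoops 62 mm high over the slot floor, 15 mm apart clear; two end hoops 25 mm high, 162 mm apart clear. Origin: middle of the slot floor, 20 mm above the table; z up, y along the slot, x across.
- bay_small: rack bay for the small board (bays stand in any order, parallel, 52 mm apart), fixed 5 mm steel wire: two side hoops 40 mm high over the slot floor, 15 mm apart clear; two end hoops 25 mm high, 122 mm apart clear. Origin: middle of the slot floor, 20 mm above the table; z up, y along the slot, x across.
- bay_middle: rack bay for the middle-sized board (bays stand in any order, parallel, 52 mm apart), fixed 5 mm steel wire: two side hoops 50 mm high over the slot floor, 15 mm apart clear; two end hoops 25 mm high, 142 mm apart clear. Origin: middle of the slot floor, 20 mm above the table; z up, y along the slot, x across. Already filled.
- drainer_large: sloping white plastic drainer, 110 mm wide, fixed, holding the large board at the start; either may be the nearer. Origin on the table under the board's foot, y along the board. Ledge 22 mm above the table; lip on the far side 9 mm over the ledge; back on the robot's side reaches 44 mm up the slope, two thin struts behind it.
- drainer_small: sloping white plastic drainer, 110 mm wide, fixed, holding the small board at the start; either may be the nearer. Origin on the table under the board's foot, y along the board. Ledge 22 mm above the table; lip on the far side 9 mm over the ledge; back on the robot's side reaches 44 mm up the slope, two thin struts behind it.
- calculator: dark desk calculator, 110x68x17 mm, lying flat near the front table edge; a bystander. Origin under its middle.
- tea_mug: white mug, 78x116x97 mm, near the front table edge; a bystander. Origin under its middle.
- marker: red and white pen, 135 mm long, 16 mm thick, lying at the front table edge in front of the rack; a bystander. Origin under its middle.
- ginger: knob of ginger, 62x49x35 mm, near the front table edge; a bystander. Origin under its middle.
- tape_roll: brown roll of tape lying flat, 96 mm across, 48 mm high, behind the rack; a bystander. Origin under its middle.
- pepper_jar: round spice jar with a dark cap, 44 mm across, 96 mm high, behind the rack; a bystander. Origin under its middle.
- price_card: small price card in a black foot, 32x100x81 mm, behind the stack of egg trays (fixed, eggs up to 0.25 m above the table) that stands between the drainers and the rack; a bystander. Origin under its middle.

How it is judged:
By the outcome, as a careful person would: the job done as asked, in the order asked, and still so for the second after the job is handed in, with the robot touching nothing.
It also fails if it takes over 72 s, if anything falls off the work surface, if the arm or the gripper's body presses on something with over 40 N, if the wrist force passes 120 N, or if a joint passes its speed limit or range.

### The arm

A 6-joint arm with a two-finger parallel gripper is mounted at the origin on a cart in front of the work surface, level with it; the furniture and walls round the work are solid. World frame = base frame: x ahead of the robot, y to its left, z up, the work surface at z = 0. Lengths are in m, angles in rad, forces in N, time in s.
With the tool pointing down it reaches from about 0.35 to 0.975 m from the base axis. Payload 4.9 kg.
Tool frame: the origin (TCP) lies midway between the tips of the shut fingers; the grasp point (between the pads) lies 19 mm behind it; z points along the fingers, y is the line along which they close (so a half turn about z gives the same grasp; the last joint's range is limited). The gripper opens to 85 mm and grips with 20 to 120 N. Pads are 22 mm wide; open, the fingers measure 114 mm over their backs; the gripper's body (76 mm by 85 mm) begins 54 mm behind the grasp point. The pads swing forward as they close: fully open they stand 13 mm farther back than shut.
Start: joints at [-1.377, 0.053, 1.613, -0, 1.476, -0.119], TCP at [0.192, -0.595, 0.203] pointing down, gripper open.
Joint ranges: [-3.01, 3.01], [-1.01, 2.22], [0.06, 2.58], [-1.02, 4.17], [0.09, 2.62], [-3.14, 3.14]. Speed limits (rad/s): [2.57, 2.57, 3.14, 3.14, 3.14, 3.14].

### API

Orientations are given as a unit quaternion [w, x, y, z].
In Python, from plant import manip gives the robot as it stands.
- The arm moves only by the tool shift_gripper, called after "Request:" in YAML: its name, and indented under it one key for each argument. Schema: {"type":"object","properties":{"steps":{"type":"array","items":{"type":"number"},"minItems":7,"maxItems":35},"only":{"type":"string"},"quiet":{"type":"boolean"},"lines":{"type":"string"}},"required":["steps"],"additionalProperties":false}. steps is one flat list of numbers that holds 1 to 5 rows one after another, with no inner brackets; each row has 7 numbers: the opening from 0.0 (shut) to 1.0 (fully open), then dx, dy, dz in m, then a rotation vector rx, ry, rz in rad; each row shifts and turns the commanded pose from where the row before left it, along the tool's axes as they then stand; what a row does not reach is not made up. A row lasts 1/8 s, in which the tool goes at most 0.0625 m and 0.188 rad, less where a joint would pass 70% of its speed; a pose out of reach is approached as far as the arm can. The fingers move at their own pace and stop on an object; the grip force is fixed at half the most. Time passes only in rows, so rows that do not move let the fingers close. The tool returns the time, the measured TCP pose, the force, the opening and the grip force at its end. only (a regular expression) keeps the lines of the reply that match it, lines (a string "A,B") keeps lines A to B, and quiet returns only ok. Input that does not fit is refused with a message, and nothing moves.
- manip.state(): the state, without advancing time (a new reading comes with each control period).
- manip.grab_frame(name): name is "scene" or "side" or "wrist"; returns the picture (384x512x3 uint8, red, green, blue); there is no depth.
- manip.camera_params(name): a dict with "intrinsics" (3x3 intrinsics, pixels), "xyz" and "orientation" of the camera in the world. Camera axes: x right, y down, z forward; pixel columns grow to the right and rows downward; lengths in m; the calibration is good to about 2 mm. A picture is of the moment at which its call begins: read the wrist's pose just before it. camera_params takes no time and is no camera call; for the wrist camera it gives the pose at the moment of the call.
- manip.job_done(): hands the job in; it is judged then, once.
The state is a dict: "time": time; "joint_pos": joint angles; "joint_vel": joint speeds; "joint_efforts": joint torques, N m; "tool_pos": TCP position; "tool_rot": TCP orientation; "contact_force": force on the tool from outside, world axes, zero at the start; "ft_torque": the same for the moment, N m; "gripper_width": opening from 0.0 (shut) to 1.0 (fully open); "grasp_force": force on a finger pad.
Only numpy, scipy, OpenCV 4.12 (cv2) and the standard library are available. Lean on these libraries where they do the work, as an engineer would, in place of code of your own. Each camera call takes 0.05 s, during which the arm holds its last target. There are 200 camera calls.

## Working session

There is one attempt and no reset: what is moved stays moved. The work goes in short steps, Python scripts to look and compute and a tool call to move; the robot and the scene stay as the last step left them, time stands still between calls to the robot, and variables do not carry over. Pictures are saved under pics/ and viewed, at most 10 in all, crops included, and the job is handed in when it is done.

```bash
ls; mkdir -p pics; python3 - <<'E'
from plant import manip
import cv2
print(manip.state())
for n in("scene","side","wrist"):
    p=manip.camera_params(n); print(n,p)
    im=manip.grab_frame(n); cv2.imwrite(f"pics/{n}0.png",im[:,:,::-1])
a=[cv2.imread(f"pics/{n}0.png") for n in("scene","side")]
E
```

```text
pics
plant.py
{'time': 0.0, 'joint_pos': array([-1.37699402e+00,  5.33510687e-02,  1.61432085e+00,  4.21869030e-06,
        1.47601679e+00, -1.19044214e-01]), 'joint_vel': array([-0.00037628, -0.00081662, -0.00061086,  0.00130194,  0.00164087,
        0.00032706]), 'joint_efforts': array([ 2.22028866e-03, -3.93675828e+01, -3.70179212e+01,  9.23398829e-05,
        7.01969329e-03,  5.51327048e-06]), 'tool_pos': array([ 0.19219511, -0.59398154,  0.20175065]), 'tool_rot': array([-1.04737580e-03,  9.87790296e-01,  1.55785856e-01, -3.70670178e-05]), 'contact_force': array([ 0.08455996,  0.2404391 , -0.25426038]), 'ft_torque': array([-0.0409979 ,  0.04735659, -0.02387992]), 'grasp_force': 0.0, 'gripper_width': 1.0009425501039608}
scene {'intrinsics': array([[407.2922088 ,   0.        , 245.59437877],
       [  0.        , 407.2922088 , 188.9742838 ],
       [  0.        ,   0.        ,   1.        ]]), 'xyz': array([0.20918508, 0.6002791 , 0.88369889]), 'orientation': array([ 0.08551652, -0.23806898,  0.90527617, -0.34129919])}
side {'intrinsics': array([[479.05666156,   0.        , 255.48946441],
       [  0.        , 479.05666156, 191.33875667],
       [  0.        ,   0.        ,   1.        ]]), 'xyz': array([-0.53585709,  0.09668011,  1.20897908]), 'orientation': array([ 0.25309301, -0.62717306,  0.68382153, -0.27383571])}
wrist {'intrinsics': array([[312.11777758,   0.        , 254.07242373],
       [  0.        , 312.11777758, 189.82808677],
       [  0.        ,   0.        ,   1.        ]]), 'xyz': array([ 0.26078473, -0.57211821,  0.37350776]), 'orientation': array([ 0.11568271,  0.80042851, -0.5819183 , -0.08545646])}
```

View pics/scene0.png

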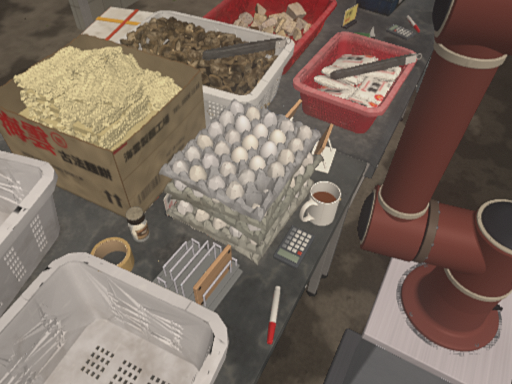

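View pics/side0.png

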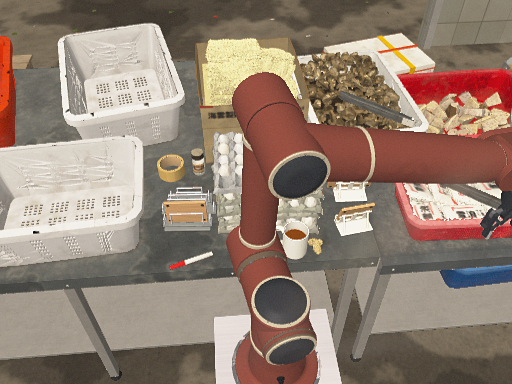

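View pics/wrist0.png

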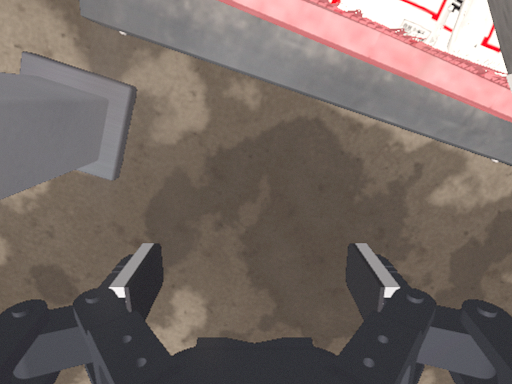

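The scene view shows the rack at about (195,275), with the middle board in its nearest bay. The side view shows the drainers at about (350,190) and (355,215) and the rack at (188,208). I'll enlarge these areas.

```bash
cat > h.py <<'E'
import numpy as np, cv2
from scipy.spatial.transform import Rotation as R
from plant import manip
def rot(q): return R.from_quat(np.r_[q[1:],q[0]])
def ray(p,u,v):
    d=rot(p["orientation"]).apply(np.linalg.solve(p["intrinsics"],[u,v,1.])); return np.array(p["xyz"]),d
def onz(p,u,v,z):
    o,d=ray(p,u,v); return o+d*(z-o[2])/d[2]
def proj(p,X):
    c=rot(p["orientation"]).inv().apply(np.atleast_2d(X)-p["xyz"])@p["intrinsics"].T; return c[:,:2]/c[:,2:]
def tri(rays):
    A=0;b=0
    for o,d in rays:
        d=d/np.linalg.norm(d);M=np.eye(3)-np.outer(d,d);A=A+M;b=b+M@o
    return np.linalg.solve(A,b)
E
python3 - <<'E'
from h import *
s=cv2.imread("pics/side0.png");c=cv2.imread("pics/scene0.png")
z=lambda im,x,y,w,h:cv2.resize(im[y:y+h,x:x+w],(400,300),interpolation=cv2.INTER_CUBIC)
cv2.imwrite("pics/comp.png",np.vstack([np.hstack([z(s,320,175,80,60),z(s,150,180,80,60)]),np.hstack([z(c,145,225,100,75),z(s,270,215,80,60)])]))
p=manip.camera_params("side")
for u,v in[(350,190),(355,215),(295,240),(315,243),(188,208),(190,265)]: print(u,v,onz(p,u,v,.06))
p=manip.camera_params("scene");print(onz(p,195,275,.06))
E
```

```text
350 190 [ 0.54027911 -0.30802973  0.06      ]
355 215 [ 0.43054196 -0.29947216  0.06      ]
295 240 [ 0.34796469 -0.09585267  0.06      ]
315 243 [ 0.33141363 -0.15418408  0.06      ]
188 208 [0.50680695 0.22847644 0.06      ]
190 265 [0.28387156 0.22005386 0.06      ]
[0.52939822 0.25107435 0.06      ]
```

View pics/comp.png

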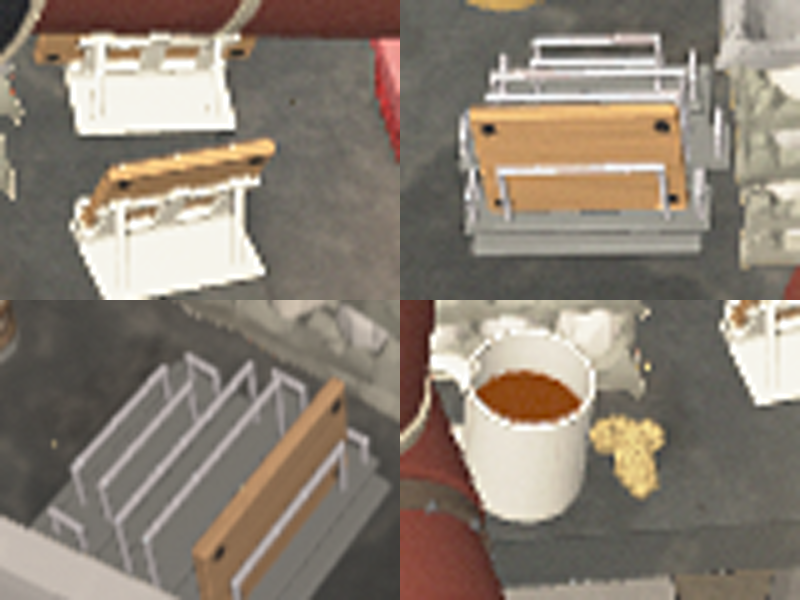

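Two findings from the enlarged crops:
- **Boards:** the near drainer at about x 0.43 seems to hold the small board, and the far one at about 0.54 the large.
- **Rack bays, near to far:** middle (filled), large (long tall hoops), small (short low hoops).

Next I'll raise the arm and turn it toward the drainers so the wrist camera can see them.

Request:
shift_gripper:
  steps: [1,0,0,-0.04,0,0,-0.188,1,0,0,-0.04,0,0,-0.188,1,0,0,-0.04,0,0,-0.188,1,0,0,-0.04,0,0,-0.188,1,0,0,-0.03,0,0,-0.188]

```text
time: 0.78
tool_pos: [0.1923, -0.5948, 0.3949]
tool_rot: [0.001, 0.809, 0.588, -0.0]
contact_force: [0.7, 0.6, -1.6]
gripper_width: 1.0
grasp_force: 0.0
```

Request:
shift_gripper:
  steps: [1,0,0,0,0,0,-0.188,1,0,0,0,0,0,-0.13]

```text
time: 1.02
tool_pos: [0.1924, -0.5947, 0.3933]
tool_rot: [0.0, 0.707, 0.708, -0.0]
contact_force: [-0.1, 0.5, 0.4]
gripper_width: 1.003
grasp_force: 0.0
```

```bash
python3 - <<'E'
from h import *
s=manip.state();T=rot(s["tool_rot"]);print(T.as_matrix().round(3)); print(T.inv().apply(np.array([.40,-.31,.38])-s["tool_pos"]).round(3), s["joint_pos"])
p=manip.camera_params("side")
for u,v,z in[(320,180,.25),(320,225,.1),(322,205,.0),(400,200,.1),(400,180,.1)]: print(u,v,onz(p,u,v,z))
E
```

```text
[[-0.002  1.     0.   ]
 [ 1.     0.002 -0.   ]
 [-0.     0.    -1.   ]]
[0.284 0.208 0.013] [-1.37696994e+00  9.92907447e-03  1.34572158e+00  3.32472826e-05
  1.78546515e+00 -1.37861608e+00]
320 180 [ 0.40855726 -0.16512728  0.25      ]
320 225 [ 0.36701488 -0.17199161  0.1       ]
322 205 [ 0.5350737  -0.21870329  0.        ]
400 200 [ 0.44596239 -0.4409806   0.1       ]
400 180 [ 0.53325593 -0.46712229  0.1       ]
```

Request:
shift_gripper:
  steps: [1,0.04,0.04,0,0,0,0,1,0.045,0.04,0,0,0,0,1,0.045,0.04,0,0,0,0,1,0.045,0.04,0,0,0,0,1,0.045,0.04,0,0,0,0]

```text
time: 1.65
tool_pos: [0.3939, -0.3736, 0.3927]
tool_rot: [-0.0, 0.708, 0.706, 0.0]
contact_force: [-0.2, -0.2, 0.3]
gripper_width: 0.999
grasp_force: 0.0
```

Request:
shift_gripper:
  steps: [1,0,0,0,0,0,0,1,0,0,0,0,0,0]

```text
time: 1.9
tool_pos: [0.3928, -0.3753, 0.3927]
tool_rot: [-0.0, 0.708, 0.706, -0.0]
contact_force: [-0.6, -0.9, -0.4]
gripper_width: 0.999
grasp_force: 0.0
```

```bash
python3 - <<'E'
from h import *
import json
p=manip.camera_params("wrist");im=manip.grab_frame("wrist");cv2.imwrite("pics/w1.png",im[:,:,::-1])
import pickle;pickle.dump(p,open("w1.pkl","wb"));print(p["xyz"],rot(p["orientation"]).as_matrix().round(2))
E
```

```text
[ 0.39258508 -0.30282808  0.5643145 ] [[ 1.   -0.   -0.  ]
 [-0.   -0.96 -0.28]
 [-0.    0.28 -0.96]]
```

View pics/w1.png

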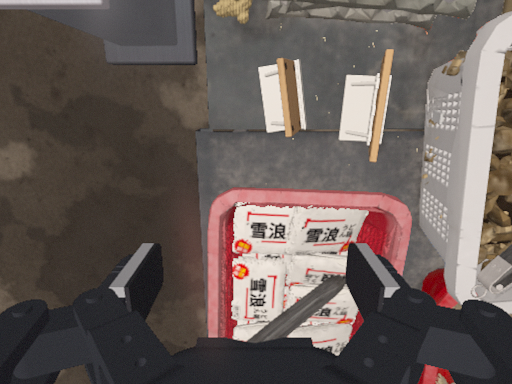

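The wrist view has image up = +y and right = +x. The small board's top edge runs from about (283,58) to (292,135). The large board's runs from about (390,52) to (375,160). I'll zoom in for exact corners.

```bash
python3 - <<'E'
import cv2,numpy as np
im=cv2.imread("pics/w1.png")
a=im[45:170,255:405]
g=cv2.resize(a,None,fx=4.8,fy=4.8,interpolation=cv2.INTER_CUBIC)
for k in range(0,150,10): cv2.line(g,(int(k*4.8),0),(int(k*4.8),6 if k%50 else 14),(0,0,255),1)
for k in range(0,125,10): cv2.line(g,(0,int(k*4.8)),(6 if k%50 else 14,int(k*4.8)),(0,0,255),1)
cv2.imwrite("pics/w1c.png",g)
E
```

```text
(no output)
```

View pics/w1c.png

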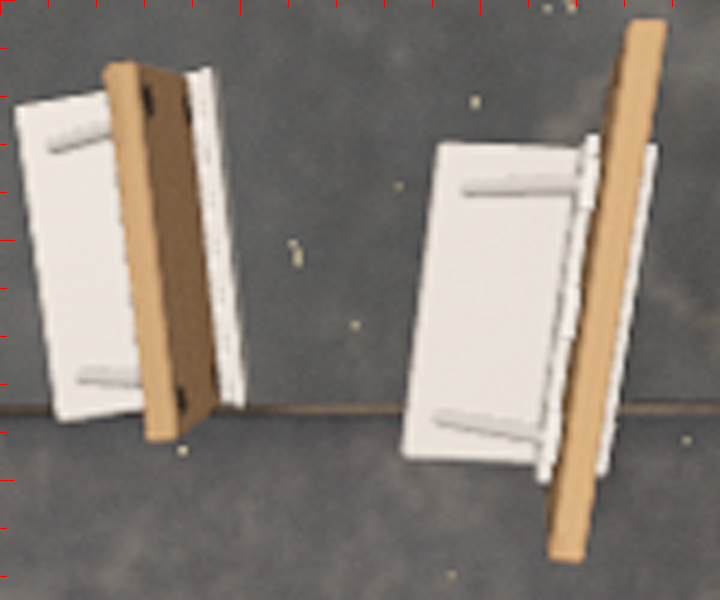

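The crop shows the top-face end midpoints. For the small board they are crop pixels (122,64) and (162,439). For the large board they are (648,21) and (567,561). I'll compute board poses and grasp targets from these.

```bash
python3 - <<'E'
from h import *
import pickle
p=pickle.load(open("w1.pkl","rb"))
f=lambda u,v:(255+(u+.5)/4.8-.5,45+(v+.5)/4.8-.5)
s=manip.state()
for n,a,b,z,L in(("large",(648,21),(567,561),.123,.15),("small",(122,64),(162,439),.099,.11)):
    A=onz(p,*f(*a),z);B=onz(p,*f(*b),z);d=(A-B)[:2];l=np.hypot(*d)
    # scale so that length matches -> height check
    zz=p["xyz"][2]-(p["xyz"][2]-z)*L/l
    yaw=np.arctan2(-d[0],d[1]);c=(A+B)/2
    print(n,A,B,l,"z by length",zz,"yaw",yaw,"mid",c)
    # board axes: tilt: top toward robot
    Rb=R.from_euler("z",yaw)*R.from_euler("y",-np.radians(18))
    up=Rb.apply([0,0,1]);print("up",up)
    for g in(.015,-.08): 
        print(" grasp pt",g, c-up*g, "tcp",c-up*(g+.019))
E
```

```text
large [ 0.56879043 -0.2432414   0.123     ] [ 0.56261678 -0.39183829  0.123     ] 0.14872508718186597 z by length 0.11921692935256573 yaw -0.04152242119385252 mid [ 0.56570361 -0.31753984  0.123     ]
up [-0.30875064  0.01282745  0.95105652]
 grasp pt 0.015 [ 0.57033487 -0.31773226  0.10873415] tcp [ 0.57620113 -0.31797598  0.09066408]
 grasp pt -0.08 [ 0.54100356 -0.31651365  0.19908452] tcp [ 0.54686982 -0.31675737  0.18101445]
small [ 0.42836757 -0.25105419  0.099     ] [ 0.44300075 -0.35821315  0.099     ] 0.10815347087086545 z by length 0.09105557833643574 yaw 0.135716385214529 mid [ 0.43568416 -0.30463367  0.099     ]
up [-0.30617548 -0.04181004  0.95105652]
 grasp pt 0.015 [ 0.44027679 -0.30400652  0.08473415] tcp [ 0.44609412 -0.30321213  0.06666408]
 grasp pt -0.08 [ 0.41119012 -0.30797848  0.17508452] tcp [ 0.41700745 -0.30718409  0.15701445]
```

```bash
cat > tgt.py <<'E'
from h import *
def frame(yaw,tilt): return R.from_euler("z",yaw)*R.from_euler("y",-tilt)
def want(tcp,Rb,verbose=True):
    s=manip.state();T=rot(s["tool_rot"]);m=Rb.as_matrix()
    G=R.from_matrix(np.c_[m[:,1],m[:,0],-m[:,2]])
    print("turn",(T.inv()*G).as_rotvec().round(4),"shift(now axes)",T.inv().apply(tcp-s["tool_pos"]).round(4),"shift(after turn)",G.inv().apply(tcp-s["tool_pos"]).round(4),"F",s["contact_force"].round(1),"w",round(s["gripper_width"],3),"q6",s["joint_pos"].round(2))
B={"large":(np.array([.5657,-.3175,.122]),frame(-.0415,np.radians(18)),.013),
   "small":(np.array([.4357,-.3046,.0985]),frame(.1357,np.radians(18)),.010)}
def pre(n,back):
    c,Rb,d=B[n];up=Rb.apply([0,0,1]);return c-up*(d+.019-back),Rb
E
python3 -c "
from tgt import *
want(*pre('large',.1));want(*pre('large',0))"
```

```text
turn [-0.3148 -0.006   0.0372] shift(now axes) [0.0598 0.1522 0.2059] shift(after turn) [0.0655 0.0787 0.2422] F [-0.5 -0.3  0. ] w 0.997 q6 [-0.9  -0.18  1.53 -0.    1.8  -0.9 ]
turn [-0.3148 -0.006   0.0372] shift(now axes) [0.0586 0.1831 0.301 ] shift(after turn) [0.0655 0.0787 0.3422] F [-0.5 -0.3  0. ] w 0.997 q6 [-0.9  -0.18  1.53 -0.    1.8  -0.9 ]
```

Request:
shift_gripper:
  steps: [0.5,0,0,0,-0.157,-0.003,0.0186,0.5,0,0,0,-0.157,-0.003,0.0186,0.5,0.033,0.04,0.03,0,0,0,0.5,0.0325,0.0387,0.03,0,0,0,0.5,0,0,0.06,0,0,0]

```text
time: 2.58
tool_pos: [0.5095, -0.3159, 0.3072]
tool_rot: [0.117, 0.712, 0.684, 0.108]
contact_force: [-0.4, -1.5, -0.8]
gripper_width: 0.498
grasp_force: 0.0
```

Request:
shift_gripper:
  steps: [0.5,0,0,0.06,0,0,0,0.5,0,0,0.04,0,0,0,0.5,0,0,0,0,0,0]

```text
time: 2.95
tool_pos: [0.5359, -0.3152, 0.2028]
tool_rot: [0.108, 0.714, 0.684, 0.108]
contact_force: [-0.0, 0.3, -0.6]
gripper_width: 0.497
grasp_force: 0.0
```

```bash
python3 - <<'E'
from tgt import *
want(*pre('large',.1));want(*pre('large',0))
p=manip.camera_params("wrist");im=manip.grab_frame("wrist")
g=np.ascontiguousarray(im[:,:,::-1])
for n in("large","small"):
    c,Rb,d=B[n];L=.075 if n=="large" else .055
    X=c+Rb.apply([[x,y,0] for x in(-.005,.005) for y in(-L,L)]);uv=proj(p,X);print(n,uv.round(1).tolist())
    for a,b in((0,1),(2,3)): cv2.line(g,tuple(uv[a].astype(int)),tuple(uv[b].astype(int)),(255,0,0),1)
g=np.hstack([g,g[:,:1]])
cv2.imwrite("pics/w2.png",cv2.resize(g[:,:512],(768,576),interpolation=cv2.INTER_CUBIC))
E
```

```text
turn [-0.0074 -0.0051 -0.0023] shift(now axes) [-0.0011  0.0036  0.018 ] shift(after turn) [-0.001   0.0035  0.018 ] F [-0.   0.3 -0.6] w 0.497 q6 [-0.75 -0.14  1.82  0.21  1.23 -0.76]
turn [-0.0074 -0.0051 -0.0023] shift(now axes) [-0.0016  0.0044  0.118 ] shift(after turn) [-0.001   0.0035  0.118 ] F [-0.   0.3 -0.6] w 0.497 q6 [-0.75 -0.14  1.82  0.21  1.23 -0.76]
large [[253.5, 264.9], [253.1, 95.8], [264.3, 264.9], [265.7, 95.8]]
small [[111.2, 244.9], [64.0, 115.9], [122.4, 243.2], [76.8, 113.6]]
```

View pics/w2.png

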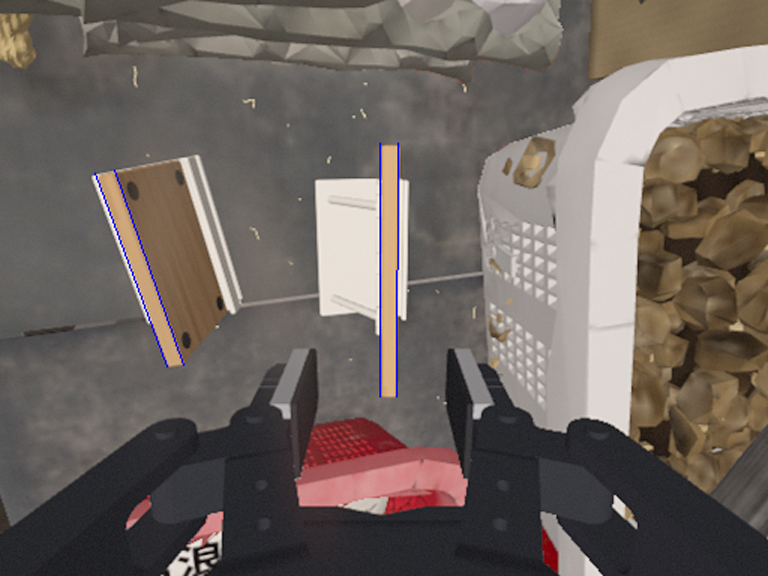

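The overlay matches both boards closely. The finger gap is centred on the large board to within about 4 mm. I'll check clearance to the white crate on the far side before going down.

```bash
python3 - <<'E'
from tgt import *
p=manip.camera_params("wrist")
for u,v in((325,105),(322,135),(370,93),(390,150),(400,230)):
    print(u,v,[onz(p,u,v,z)[:2].round(3) for z in(.0,.1,.15)])
ps=manip.camera_params("scene")
# scene crate rim points nearest drainers
for u,v in((200,82),(293,50),(252,108)): print([onz(ps,u,v,z)[:2].round(3) for z in(.1,.15)])
E
```

```text
325 105 [array([ 0.702, -0.26 ]), array([ 0.644, -0.255]), array([ 0.615, -0.253])]
322 135 [array([ 0.699, -0.298]), array([ 0.642, -0.283]), array([ 0.613, -0.276])]
370 93 [array([ 0.77 , -0.248]), array([ 0.694, -0.246]), array([ 0.655, -0.245])]
390 150 [array([ 0.811, -0.329]), array([ 0.724, -0.305]), array([ 0.68 , -0.294])]
400 230 [array([ 0.845, -0.462]), array([ 0.748, -0.403]), array([ 0.7  , -0.373])]
[array([ 0.902, -0.337]), array([ 0.858, -0.277])]
[array([ 0.719, -0.675]), array([ 0.687, -0.594])]
[array([ 0.686, -0.301]), array([ 0.655, -0.244])]
```

Request:
shift_gripper:
  steps: [0.5,-0.001,0.0035,0.03,-0.007,-0.005,-0.002,0.5,0,0,0.03,0,0,0,0.5,0,0,0.025,0,0,0,0.5,0,0,0.02,0,0,0,0.5,0,0,0.0,0,0,0]

```text
time: 3.62
tool_pos: [0.5742, -0.3189, 0.1094]
tool_rot: [0.117, 0.712, 0.684, 0.109]
contact_force: [0.1, 0.4, -0.2]
gripper_width: 0.499
grasp_force: 0.0
```

```bash
python3 -c "
from tgt import *
want(*pre('large',0))"
```

```text
turn [0.0063 0.0046 0.0023] shift(now axes) [ 0.0012 -0.0044  0.0173] shift(after turn) [ 0.0011 -0.0043  0.0174] F [ 0.1  0.4 -0.2] w 0.499 q6 [-0.71  0.02  1.84  0.22  1.04 -0.76]
```

Request:
shift_gripper:
  steps: [0.5,0.001,-0.004,0.0,0.0063,0.0046,0.0023,0.5,0,0,0.015,0,0,0,0.5,0,0,0,0,0,0,0.5,0,0,0,0,0,0]

```text
time: 4.12
tool_pos: [0.5753, -0.3174, 0.0937]
tool_rot: [0.113, 0.712, 0.684, 0.108]
contact_force: [0.1, 0.6, -0.3]
gripper_width: 0.505
grasp_force: 0.0
```

```bash
python3 -c "
from tgt import *
want(*pre('large',0))"
```

```text
turn [ 0.0003 -0.0001  0.0007] shift(now axes) [-0.0005 -0.0004  0.0021] shift(after turn) [-0.0005 -0.0004  0.0021] F [ 0.1  0.6 -0.3] w 0.505 q6 [-0.71  0.04  1.84  0.23  1.02 -0.76]
```

Request:
shift_gripper:
  steps: [0,0,0,0.002,0,0,0,0,0,0,0,0,0,0,0,0,0,0,0,0,0,0,0,0,0,0,0,0,0,0,0,0,0,0,0]

```text
time: 4.75
tool_pos: [0.5761, -0.3175, 0.0922]
tool_rot: [0.113, 0.712, 0.684, 0.108]
contact_force: [-0.3, 1.1, 0.7]
gripper_width: 0.077
grasp_force: 58.8
```

Request:
shift_gripper:
  steps: [0,0,0,0,0,0,0,0,0,0,-0.02,0,0,0,0,0,0,-0.04,0,0,0,0,0,0,-0.05,0,0,0,0,0,0,-0.06,0,0,0]

```text
time: 5.38
tool_pos: [0.5218, -0.3147, 0.2545]
tool_rot: [0.112, 0.713, 0.684, 0.108]
contact_force: [0.4, -0.2, -1.4]
gripper_width: 0.076
grasp_force: 58.8
```

```bash
python3 -c "
from tgt import *
want(*pre('large',0))"
```

```text
turn [-0.0017 -0.0008  0.0005] shift(now axes) [-0.0012  0.0012  0.1716] shift(after turn) [-0.001   0.0009  0.1716] F [ 0.4 -0.2 -1.4] w 0.076 q6 [-0.77 -0.2   1.79  0.21  1.32 -0.76]
```

Request:
shift_gripper:
  steps: [0,0,0,-0.06,0,0,0,0,0,0,-0.06,0,0,0,0,0,0,-0.03,0.105,0,0,0,0,0,0,0.105,0,0,0,0,0,0,0.105,0,0]

```text
time: 6.0
tool_pos: [0.4763, -0.3135, 0.3987]
tool_rot: [0.0, 0.722, 0.692, -0.001]
contact_force: [0.5, 0.2, -1.9]
gripper_width: 0.076
grasp_force: 58.9
```

```bash
python3 -c "
from tgt import *
want(np.array([.40,.15,.42]),frame(0,0))"
```

```text
turn [-0.0016  0.0026 -0.042 ] shift(now axes) [ 0.4598 -0.0957 -0.0224] shift(after turn) [ 0.4635 -0.0763 -0.0213] F [ 0.5  0.2 -1.9] w 0.076 q6 [-0.71 -0.12  1.46 -0.    1.8  -0.67]
```

Request:
shift_gripper:
  steps: [0,0.02,-0.005,-0.01,0,0,-0.042,0,0.05,-0.01,-0.01,0,0,0,0,0.055,-0.01,0,0,0,0,0,0.055,-0.01,0,0,0,0,0,0.055,-0.01,0,0,0,0]

```text
time: 6.62
tool_pos: [0.4309, -0.0761, 0.4175]
tool_rot: [0.001, 0.707, 0.708, 0.001]
contact_force: [0.5, 1.3, -1.3]
gripper_width: 0.073
grasp_force: 59.0
```

Request:
shift_gripper:
  steps: [0,0.055,-0.01,0,0,0,0,0,0.055,-0.01,0,0,0,0,0,0.055,-0.01,0,0,0,0,0,0.04,0,0,0,0,0,0,0.02,0,0,0,0,0]

```text
time: 7.25
tool_pos: [0.4005, 0.1486, 0.4175]
tool_rot: [0.001, 0.705, 0.709, 0.001]
contact_force: [0.1, -0.4, -1.2]
gripper_width: 0.073
grasp_force: 58.9
```

Request:
shift_gripper:
  steps: [0,0,0,0,0,0,0,0,0,0,0,0,0,0]

```text
time: 7.5
tool_pos: [0.4018, 0.1462, 0.4168]
tool_rot: [0.001, 0.707, 0.707, 0.0]
contact_force: [0.1, 0.8, -2.1]
gripper_width: 0.076
grasp_force: 58.9
```

```bash
python3 - <<'E'
from tgt import *
import pickle
want(np.array([.40,.15,.42]),frame(0,0))
p=manip.camera_params("wrist");im=manip.grab_frame("wrist");pickle.dump(p,open("w3.pkl","wb"))
cv2.imwrite("pics/w3r.png",im[:,:,::-1])
cv2.imwrite("pics/w3.png",cv2.resize(im[:,:,::-1],(768,576),interpolation=cv2.INTER_CUBIC))
E
```

```text
turn [0.0012 0.0004 0.0009] shift(now axes) [ 0.0038 -0.0018 -0.0032] shift(after turn) [ 0.0038 -0.0018 -0.0032] F [ 0.1  0.8 -2.1] w 0.076 q6 [ 0.17 -0.46  1.7  -0.    1.89  0.17]
```

View pics/w3.png

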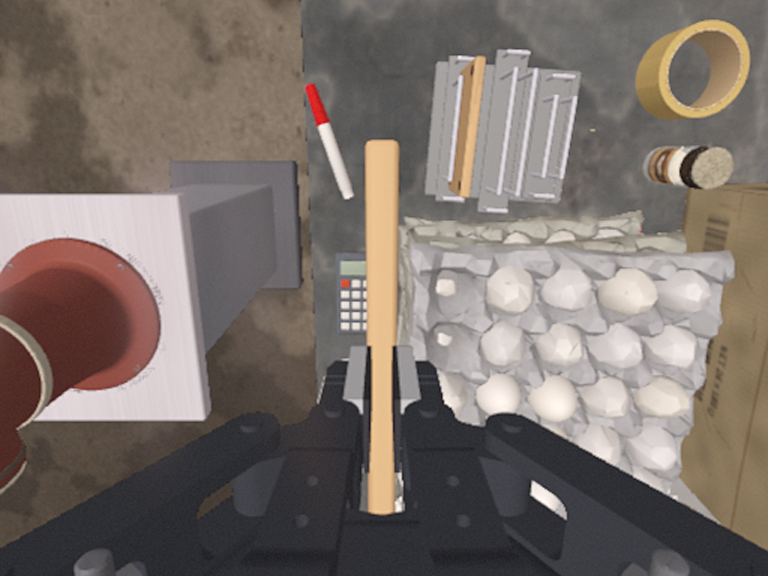

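The view at (0.40, 0.15) shows the rack around (505,130) of 768x576. The bays from near to far are middle (filled), large with long end hoops, and small. The board hangs straight in the fingers. I'll fit a wire model of the rack to this image.

```bash
cat > fit.py <<'E'
from h import *
from scipy.optimize import differential_evolution
import pickle
def lines(par):
    x,y,yaw=par;out=[]
    for dx,h,L in((-.052,.050,.142),(0,.062,.162),(.052,.040,.122)):
        for s in(-1,1):
            t=np.linspace(-.04,.04,40)
            out.append(np.c_[dx+s*.010+0*t,t,.0175+h+0*t])
            t=np.linspace(-.006,.006,10)
            out.append(np.c_[dx+t,s*(L/2+.0025)+0*t,.0425+0*t])
    Rz=R.from_euler("z",yaw)
    return [Rz.apply(o)+[x,y,0] for o in out]
def fit(p,im,x0,skip=()):
    g=cv2.cvtColor(im,cv2.COLOR_BGR2GRAY);g=cv2.resize(g,None,fx=4,fy=4,interpolation=cv2.INTER_CUBIC)
    th=cv2.GaussianBlur(cv2.morphologyEx(g,cv2.MORPH_TOPHAT,cv2.getStructuringElement(cv2.MORPH_ELLIPSE,(25,25))),(0,0),3).astype(np.float32)
    def cost(q):
        c=0
        for i,l in enumerate(lines(q)):
            if i in skip: continue
            uv=((proj(p,l)+.5)*4-.5).astype(np.float32)
            c-=cv2.remap(th,uv[None,:,0],uv[None,:,1],cv2.INTER_LINEAR).mean()*(1 if len(l)>20 else .7)
        return c
    r=differential_evolution(cost,[(x0[0]-.04,x0[0]+.04),(x0[1]-.05,x0[1]+.05),(-.25,.25)],seed=1,tol=1e-6,popsize=25)
    return r.x,r.fun
E
python3 - <<'E'
from fit import *
p=pickle.load(open("w3.pkl","rb"));im=cv2.imread("pics/w3r.png")
print(onz(p,336,88,.06))
x0=onz(p,336,88,.06);q,f=fit(p,im,x0);print(q,f);np.save("rack.npy",q)
z=7;u0,v0=280,25
g=cv2.resize(im[v0:v0+82,u0:u0+112],None,fx=z,fy=z,interpolation=cv2.INTER_CUBIC)
for l in lines(q):
    uv=(((proj(p,l)-[u0,v0])+.5)*z-.5).astype(int);cv2.polylines(g,[uv.reshape(-1,1,2)],False,(0,0,255),1)
cv2.imwrite("pics/fit.png",g)
E
```

```text
[0.53368938 0.23274417 0.06      ]
[ 0.5414188   0.23136113 -0.06323187] -583.2242431640625
```

View pics/fit.png

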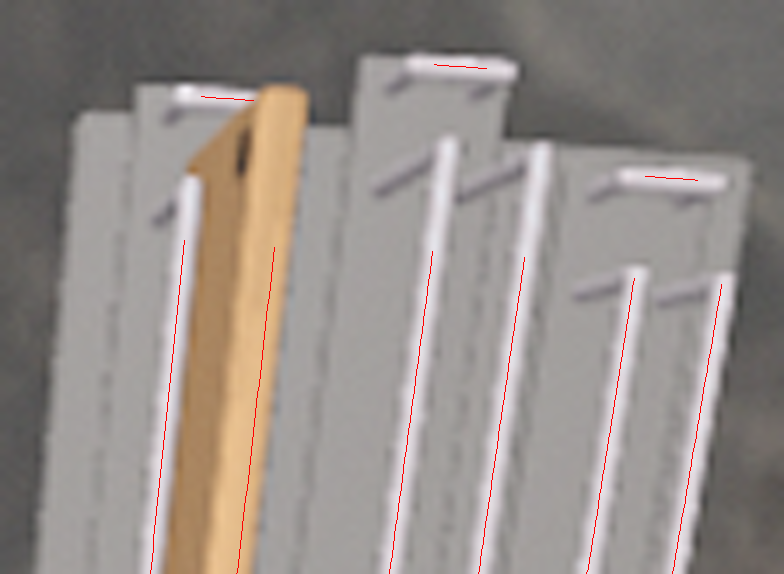

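The overlay lies on the wires to within about 1 pixel. I'll refit without the hidden wire and test the wire-height assumption.

```bash
python3 - <<'E'
import fit
from fit import *
p=pickle.load(open("w3.pkl","rb"));im=cv2.imread("pics/w3r.png");x0=np.load("rack.npy")
L0=fit.lines
for dz in(-.0025,0,.0025):
    fit.lines=lambda q:[l+[0,0,dz] for l in L0(q)]
    for sk in((2,),(0,1,2,3),(0,1,2,3,8,9,10,11),(0,1,2,3,4,5,6,7)): print(dz,len(sk),*[np.round(v,4) for v in fit.fit(p,im,x0,sk)])
E
```

```text
Traceback (most recent call last):
AttributeError: 'function' object has no attribute 'lines'
```

```bash
python3 - <<'E'
import fit as F
from h import *
import pickle
p=pickle.load(open("w3.pkl","rb"));im=cv2.imread("pics/w3r.png");x0=np.load("rack.npy")
L0=F.lines
for dz in(-.0025,0,.0025):
    F.lines=lambda q:[l+[0,0,dz] for l in L0(q)]
    for sk in((2,),(0,1,2,3),(0,1,2,3,8,9,10,11),(0,1,2,3,4,5,6,7)): print(dz,sk,*[np.round(v,4) for v in F.fit(p,im,x0,sk)])
E
```

```text
-0.0025 (2,) [ 0.5422  0.2314 -0.0633] -549.4855
-0.0025 (0, 1, 2, 3) [ 0.5424  0.2315 -0.0666] -417.3439
-0.0025 (0, 1, 2, 3, 8, 9, 10, 11) [ 0.5422  0.2315 -0.0684] -202.3371
-0.0025 (0, 1, 2, 3, 4, 5, 6, 7) [ 0.5425  0.2315 -0.0666] -215.8766
0 (2,) [ 0.5415  0.2314 -0.0632] -562.1053
0 (0, 1, 2, 3) [ 0.5416  0.2314 -0.0656] -423.7358
0 (0, 1, 2, 3, 8, 9, 10, 11) [ 0.5415  0.2313 -0.0704] -206.2522
0 (0, 1, 2, 3, 4, 5, 6, 7) [ 0.5416  0.2315 -0.0662] -217.7665
0.0025 (2,) [ 0.5407  0.2312 -0.0631] -564.7284
0.0025 (0, 1, 2, 3) [ 0.5407  0.2313 -0.0659] -424.4555
0.0025 (0, 1, 2, 3, 8, 9, 10, 11) [ 0.5408  0.2312 -0.0684] -206.8471
0.0025 (0, 1, 2, 3, 4, 5, 6, 7) [ 0.5407  0.2315 -0.0676] -218.0379
```

```bash
python3 -c "
from tgt import *
want(np.array([.5412,.2314,.25]),frame(-.066,0))"
```

```text
turn [0.0009 0.0003 0.0661] shift(now axes) [0.0855 0.139  0.1668] shift(after turn) [0.0944 0.1332 0.1667] F [ 0.6  0.1 -1.4] w 0.077 q6 [ 0.17 -0.46  1.7  -0.    1.89  0.17]
```

Request:
shift_gripper:
  steps: [0,0.03,0.04,0,0,0,0.066,0,0.034,0.048,0,0,0,0,0,0.03,0.045,0.02,0,0,0,0,0,0,0.05,0,0,0,0,0,0,0.05,0,0,0]

```text
time: 8.18
tool_pos: [0.5402, 0.2336, 0.2943]
tool_rot: [-0.0, 0.73, 0.683, -0.0]
contact_force: [0.7, 1.0, -2.4]
gripper_width: 0.075
grasp_force: 59.0
```

Request:
shift_gripper:
  steps: [0,0,0,0.047,0,0,0,0,0,0,0,0,0,0,0,0,0,0,0,0,0]

```text
time: 8.55
tool_pos: [0.5404, 0.2341, 0.2516]
tool_rot: [0.001, 0.73, 0.683, 0.001]
contact_force: [0.5, 0.7, -1.0]
gripper_width: 0.074
grasp_force: 59.0
```

```bash
python3 - <<'E'
from tgt import *
from fit import *
want(np.array([.5412,.2314,.25]),frame(-.066,0))
p=manip.camera_params("wrist");im=manip.grab_frame("wrist")[:,:,::-1].copy();cv2.imwrite("pics/w4.png",im);pickle.dump(p,open("w4.pkl","wb"))
for sk in((2,),(0,1,2,3),(0,1,2,3,8,9,10,11)):print(fit(p,im,[.5412,.2314],sk))
for l in lines([.5412,.2314,-.066])[4:8]: print(proj(p,l[[0,-1]]).round().tolist())
c=manip.state()["tool_pos"];Rz=frame(-.066,0)
print("board",proj(p,c+Rz.apply([[x,y,.032] for x in(-.005,.005) for y in(-.075,.075)])).round(1).tolist())
E
```

```text
turn [ 0.0027 -0.0007  0.    ] shift(now axes) [-0.0027  0.001   0.0016] shift(after turn) [-0.0027  0.001   0.0016] F [ 0.5  0.7 -1. ] w 0.074 q6 [ 0.28 -0.06  1.64 -0.    1.55  0.35]
(array([ 0.54121811,  0.23077653, -0.06241988]), np.float64(-306.16290283203125))
(array([ 0.54108362,  0.23101064, -0.06713287]), np.float64(-244.69363403320312))
(array([ 0.50954767,  0.22666057, -0.05530273]), np.float64(-81.31314849853516))
[[246.0, 201.0], [246.0, 131.0]]
[[250.0, 223.0], [259.0, 223.0]]
[[263.0, 201.0], [264.0, 131.0]]
[[250.0, 90.0], [260.0, 90.0]]
board [[246.9, 371.4], [244.8, 89.9], [264.8, 371.4], [268.4, 89.9]]
```

```bash
python3 - <<'E'
from h import *
im=cv2.imread("pics/w4.png");hsv=cv2.cvtColor(im,cv2.COLOR_BGR2HSV)
m=(hsv[...,0]>8)&(hsv[...,0]<24)&(hsv[...,1]>70)&(hsv[...,2]>110)
for v in(80,84,88,92,96,100,120,150,180,210): c=np.where(m[v,225:300])[0]+225; print(v,(c.min(),c.max(),len(c)) if len(c) else None)
E
```

```text
80 None
84 None
88 None
92 None
96 (np.int64(244), np.int64(264), 21)
100 (np.int64(244), np.int64(265), 22)
120 (np.int64(244), np.int64(265), 22)
150 (np.int64(244), np.int64(264), 21)
180 (np.int64(244), np.int64(264), 21)
210 (np.int64(244), np.int64(263), 20)
```

Request:
shift_gripper:
  steps: [0,-0.0016,0.001,0.03,0.0027,0,0,0,0,0,0.03,0,0,0,0,0,0,0.02,0,0,0,0,0,0,0,0,0,0,0,0,0,0,0,0,0]

```text
time: 9.22
tool_pos: [0.5412, 0.2332, 0.1712]
tool_rot: [-0.0, 0.73, 0.684, 0.0]
contact_force: [0.3, -0.1, -1.3]
gripper_width: 0.076
grasp_force: 59.0
```

```bash
python3 - <<'E'
from tgt import *
from fit import *
want(np.array([.5415,.2325,.093]),frame(-.066,0))
p=manip.camera_params("wrist");im=manip.grab_frame("wrist")[:,:,::-1].copy();cv2.imwrite("pics/w5.png",im);pickle.dump(p,open("w5.pkl","wb"))
for sk in((2,),(0,1,2,3),):print(fit(p,im,[.5412,.2314],sk))
hsv=cv2.cvtColor(im,cv2.COLOR_BGR2HSV)
m=(hsv[...,0]>8)&(hsv[...,0]<24)&(hsv[...,1]>40)&(hsv[...,2]>90)
for v in(92,96,100,120,150,180,210): c=np.where(m[v,225:300])[0]+225; print(v,(c.min(),c.max(),len(c)) if len(c) else None)
c=manip.state()["tool_pos"]
print("board",proj(p,c+frame(-.066,0).apply([[x,y,.032] for x in(-.005,.005) for y in(-.075,.075)])).round(1).tolist())
E
```

```text
turn [-0.     -0.0007  0.001 ] shift(now axes) [-0.0007  0.0004  0.0782] shift(after turn) [-0.0007  0.0004  0.0782] F [ 0.3 -0.1 -1.3] w 0.076 q6 [ 0.28 -0.01  1.73  0.    1.42  0.35]
(array([ 0.54096729,  0.23082858, -0.06456998]), np.float64(-404.9503173828125))
(array([ 0.54090632,  0.23102495, -0.06878568]), np.float64(-334.54278564453125))
92 None
96 (np.int64(244), np.int64(265), 22)
100 (np.int64(243), np.int64(265), 23)
120 (np.int64(244), np.int64(265), 22)
150 (np.int64(244), np.int64(264), 21)
180 (np.int64(244), np.int64(264), 21)
210 (np.int64(244), np.int64(263), 20)
board [[245.9, 370.3], [243.9, 90.7], [263.7, 370.4], [267.3, 90.7]]
```

Everything agrees to within about 0.5 mm. I'll lower it slowly while watching the force.

Request:
shift_gripper:
  steps: [0,-0.0005,0.0003,0.015,0,0,0,0,0,0,0.015,0,0,0,0,0,0,0.015,0,0,0,0,0,0,0,0,0,0]

```text
time: 9.78
tool_pos: [0.5386, 0.2318, 0.1213]
tool_rot: [-0.002, 0.73, 0.684, -0.003]
contact_force: [-0.8, 0.6, -1.7]
gripper_width: 0.076
grasp_force: 59.0
```

Request:
shift_gripper:
  steps: [0,0,0,0.01,0,0,0,0,0,0,0.01,0,0,0,0,0,0,0.005,0,0,0,0,0,0,0,0,0,0]

```text
time: 10.28
tool_pos: [0.5397, 0.2322, 0.0984]
tool_rot: [-0.001, 0.73, 0.684, -0.002]
contact_force: [0.6, 0.6, -1.8]
gripper_width: 0.075
grasp_force: 59.0
```

Request:
shift_gripper:
  steps: [0,0,0,0.002,0,0,0,0,0,0,0,0,0,0,0,0,0,0.002,0,0,0,0,0,0,0,0,0,0]

```text
time: 10.78
tool_pos: [0.54, 0.2323, 0.095]
tool_rot: [-0.001, 0.73, 0.684, -0.001]
contact_force: [-0.1, 0.3, -1.8]
gripper_width: 0.076
grasp_force: 59.0
```

Request:
shift_gripper:
  steps: [0,0,0,0.0015,0,0,0,0,0,0,0,0,0,0]

```text
time: 11.02
tool_pos: [0.5407, 0.2323, 0.0944]
tool_rot: [-0.0, 0.73, 0.684, -0.001]
contact_force: [0.4, -1.4, 2.5]
gripper_width: 0.081
grasp_force: 59.6
```

Request:
shift_gripper:
  steps: [0,0,0,0.001,0,0,0,0,0,0,0,0,0,0]

```text
time: 11.28
tool_pos: [0.5413, 0.2322, 0.0943]
tool_rot: [0.0, 0.73, 0.684, -0.0]
contact_force: [0.1, -2.5, 6.3]
gripper_width: 0.075
grasp_force: 60.2
```

```bash
python3 -c "
from tgt import *
want(np.array([.5411,.2325,.093]),frame(-.066,0));print(manip.state()['ft_torque'])"
```

```text
turn [-0.0003  0.0003  0.001 ] shift(now axes) [ 0.0003 -0.0002  0.0013] shift(after turn) [ 0.0003 -0.0002  0.0013] F [ 0.1 -2.5  6.3] w 0.075 q6 [ 0.28  0.06  1.79 -0.    1.29  0.34]
[-0.36473107  0.13443452 -0.05452752]
```

It's resting on the floor: force up to +6 N with z stopped. Now I'll release with partial opening and retreat upward.

Request:
shift_gripper:
  steps: [0,0,0,-0.001,0,0,0,0.3,0,0,0,0,0,0,0.3,0,0,0,0,0,0,0.3,0,0,-0.015,0,0,0,0.3,0,0,-0.03,0,0,0]

```text
time: 11.9
tool_pos: [0.5391, 0.2321, 0.138]
tool_rot: [-0.002, 0.73, 0.684, -0.003]
contact_force: [0.4, 0.7, 0.2]
gripper_width: 0.298
grasp_force: 0.0
```

Request:
shift_gripper:
  steps: [0.3,0,0,-0.05,0,0,0,0.3,0,0,-0.06,0,0,0,0.4,0,0,-0.06,0,0,0,0.4,0,0,-0.06,0,0,0,0.5,0,0,-0.05,0,0,0]

```text
time: 12.52
tool_pos: [0.5408, 0.2325, 0.4229]
tool_rot: [-0.0, 0.73, 0.684, 0.001]
contact_force: [0.3, 0.3, -0.3]
gripper_width: 0.5
grasp_force: 0.0
```

```bash
python3 - <<'E'
from tgt import *
from fit import *
p=manip.camera_params("wrist");im=manip.grab_frame("wrist")[:,:,::-1].copy();cv2.imwrite("pics/w6.png",im);pickle.dump(p,open("w6.pkl","wb"))
for dx,h,L in((0,.105,.075),(-.052,.092,.065)):
  X=R.from_euler("z",-.066).apply([[dx+x,y,.02+h] for x in(-.005,.005) for y in(-L,L)])+[.541,.231,0];print(proj(p,X).round(1).tolist())
hsv=cv2.cvtColor(im,cv2.COLOR_BGR2HSV)
m=((hsv[...,0]>8)&(hsv[...,0]<24)&(hsv[...,1]>60)&(hsv[...,2]>110)).astype(np.uint8)
n,l,st,ce=cv2.connectedComponentsWithStats(m)
print([(s.tolist(),c.round().tolist()) for s,c in zip(st,ce) if s[4]>150][1:])
c,Rb=pre('small',.0);want(np.array([.41,-.30,.40]),frame(0,0))
E
```

```text
[[251.2, 195.7], [251.1, 96.5], [257.5, 195.8], [258.0, 96.5]]
[[218.9, 187.3], [216.3, 103.5], [225.1, 187.3], [223.0, 103.5]]
[([0, 0, 59, 42, 724], [20.0, 15.0]), ([20, 24, 69, 134, 2099], [57.0, 97.0]), ([337, 64, 65, 61, 1958], [371.0, 94.0]), ([251, 96, 8, 100, 661], [255.0, 145.0]), ([217, 103, 12, 86, 780], [223.0, 145.0]), ([377, 148, 135, 212, 18484], [453.0, 237.0])]
turn [ 0.0114 -0.0045 -0.0648] shift(now axes) [-0.5404 -0.0977  0.0273] shift(after turn) [-0.5328 -0.1322  0.031 ] F [-1.5 -0.8  5.2] w 0.5 q6 [ 0.28 -0.07  1.37  0.    1.84  0.34]
```

The large board stands exactly where predicted (columns 251–258, rows 96–196), and the middle board is unmoved. Next is the small board.

Request:
shift_gripper:
  steps: [0.5,-0.03,-0.007,0,0.01,-0.004,-0.065,0.5,-0.06,-0.015,0,0,0,0,0.5,-0.06,-0.015,0,0,0,0,0.5,-0.06,-0.015,0,0,0,0,0.5,-0.06,-0.015,0,0,0,0]

```text
time: 13.2
tool_pos: [0.4711, -0.0386, 0.4212]
tool_rot: [-0.003, 0.707, 0.707, -0.006]
contact_force: [1.1, -0.6, -0.2]
gripper_width: 0.499
grasp_force: 0.0
```

Request:
shift_gripper:
  steps: [0.5,-0.06,-0.015,0,0,0,0,0.5,-0.06,-0.015,0,0,0,0,0.5,-0.06,-0.015,0,0,0,0,0.5,-0.055,-0.015,0,0,0,0,0.5,-0.025,-0.01,0,0,0,0]

```text
time: 13.82
tool_pos: [0.4009, -0.2993, 0.4225]
tool_rot: [-0.003, 0.708, 0.706, -0.006]
contact_force: [-0.7, 0.2, 0.1]
gripper_width: 0.5
grasp_force: 0.0
```

Request:
shift_gripper:
  steps: [0.5,0,0,0,0,0,0]

```text
time: 13.95
tool_pos: [0.4013, -0.2982, 0.4224]
tool_rot: [-0.003, 0.708, 0.706, -0.006]
contact_force: [0.3, 0.3, 0.2]
gripper_width: 0.497
grasp_force: 0.0
```

```bash
python3 -c "
from tgt import *
want(*pre('small',.1));want(*pre('small',0))"
```

```text
turn [-0.3269  0.0245 -0.1374] shift(now axes) [-0.0084  0.016   0.2563] shift(after turn) [-0.0109 -0.0685  0.2473] F [0.3 0.3 0.2] w 0.497 q6 [-0.78 -0.27  1.56 -0.01  1.87 -0.78]
turn [-0.3269  0.0245 -0.1374] shift(now axes) [-0.0037  0.0478  0.3509] shift(after turn) [-0.0109 -0.0685  0.3473] F [0.3 0.3 0.2] w 0.497 q6 [-0.78 -0.27  1.56 -0.01  1.87 -0.78]
```

Request:
shift_gripper:
  steps: [0.5,0,0,0,-0.163,0.0123,-0.0687,0.5,0,0,0,-0.163,0.0123,-0.0687,0.5,-0.006,-0.035,0.04,0,0,0,0.5,-0.005,-0.0335,0.05,0,0,0,0.5,0,0,0.06,0,0,0]

```text
time: 14.58
tool_pos: [0.3846, -0.3105, 0.258]
tool_rot: [0.104, 0.649, 0.745, 0.117]
contact_force: [1.4, -1.6, 0.3]
gripper_width: 0.501
grasp_force: 0.0
```

Request:
shift_gripper:
  steps: [0.5,0,0,0.06,0,0,0,0.5,0,0,0.04,0,0,0,0.5,0,0,0,0,0,0,0.5,0,0,0,0,0,0]

```text
time: 15.08
tool_pos: [0.4163, -0.3067, 0.1658]
tool_rot: [0.104, 0.648, 0.746, 0.117]
contact_force: [-0.5, 0.5, 0.4]
gripper_width: 0.499
grasp_force: 0.0
```

```bash
python3 - <<'E'
from tgt import *
want(*pre('small',.0))
p=manip.camera_params("wrist");im=manip.grab_frame("wrist")[:,:,::-1].copy();cv2.imwrite("pics/w7.png",im)
c,Rb,d=B["small"];print(proj(p,c+Rb.apply([[x,y,0] for x in(-.005,.005) for y in(-.055,.055)])).round(1).tolist())
hsv=cv2.cvtColor(im,cv2.COLOR_BGR2HSV)
m=(hsv[...,0]>8)&(hsv[...,0]<24)&(hsv[...,1]>60)&(hsv[...,2]>150)
for v in range(90,260,10): k=np.where(m[v,215:300])[0]+215; print(v,(int(k.min()),int(k.max()),len(k)) if len(k) else None,end=" ")
for u in(250,255,260): k=np.where(m[80:300,u])[0]+80;print(u,k.min(),k.max(),len(k))
E
```

```text
turn [0.0007 0.0013 0.005 ] shift(now axes) [-0.0004 -0.0024  0.099 ] shift(after turn) [-0.0005 -0.0023  0.099 ] F [-0.5  0.5  0.4] w 0.499 q6 [-0.95 -0.34  2.06  0.29  1.29 -1.15]
[[245.4, 252.4], [245.0, 121.8], [257.1, 252.5], [258.2, 121.9]]
90 None 100 None 110 None 120 (246, 254, 9) 130 (244, 256, 13) 140 (244, 256, 13) 150 (245, 256, 12) 160 (245, 256, 12) 170 (245, 256, 12) 180 (245, 256, 12) 190 (245, 256, 12) 200 (245, 256, 12) 210 (245, 256, 12) 220 (246, 256, 11) 230 (246, 256, 11) 240 (246, 256, 11) 250 (246, 256, 11) 250 117 251 135
255 123 251 129Traceback (most recent call last):
  File "<stdin>", line 8, in <module>
    return umr_minimum(a, axis, None, out, keepdims, initial, where)
ValueError: zero-size array to reduction operation minimum which has no identity
```

Request:
shift_gripper:
  steps: [0.5,0,-0.001,0.03,0,0,0.005,0.5,0,0,0.03,0,0,0,0.5,0,0,0.025,0,0,0,0.5,0,0,0.012,0,0,0,0.5,0,0,0,0,0,0]

```text
time: 15.75
tool_pos: [0.4444, -0.3028, 0.0716]
tool_rot: [0.103, 0.65, 0.744, 0.118]
contact_force: [-0.9, -1.1, 0.3]
gripper_width: 0.499
grasp_force: 0.0
```

Request:
shift_gripper:
  steps: [0.5,0,0,0,0,0,0]

```text
time: 15.88
tool_pos: [0.4447, -0.3034, 0.0726]
tool_rot: [0.103, 0.65, 0.744, 0.118]
contact_force: [0.1, -0.3, -0.3]
gripper_width: 0.505
grasp_force: 0.0
```

```bash
python3 -c "
from tgt import *
want(*pre('small',0))"
```

```text
turn [ 0.0005  0.0014 -0.0014] shift(now axes) [ 0.     -0.0006  0.0015] shift(after turn) [ 0.     -0.0006  0.0015] F [ 0.1 -0.3 -0.3] w 0.505 q6 [-0.89 -0.18  2.09  0.3   1.09 -1.15]
```

Request:
shift_gripper:
  steps: [0,0,-0.0005,0.001,0,0,0,0,0,0,0,0,0,0,0,0,0,0,0,0,0,0,0,0,0,0,0,0,0,0,0,0,0,0,0]

```text
time: 16.5
tool_pos: [0.4445, -0.3031, 0.0711]
tool_rot: [0.103, 0.65, 0.744, 0.118]
contact_force: [-1.9, 1.2, 5.1]
gripper_width: 0.001
grasp_force: 2.9
```

Request:
shift_gripper:
  steps: [0,0,0,0,0,0,0,0,0,0,-0.02,0,0,0,0,0,0,-0.04,0,0,0,0,0,0,-0.05,0,0,0,0,0,0,-0.06,0,0,0]

```text
time: 17.12
tool_pos: [0.3911, -0.3089, 0.2317]
tool_rot: [0.101, 0.65, 0.744, 0.118]
contact_force: [1.0, -0.1, -0.3]
gripper_width: -0.003
grasp_force: 0.0
```

Request:
shift_gripper:
  steps: [0,0,0,-0.06,0,0,0,0,0,0,-0.06,0,0,0,0,0,0,-0.04,0.105,0,0,0,0,0,0,0.105,0,0,0,0,0,0,0.105,0,0]

```text
time: 17.75
tool_pos: [0.3431, -0.3168, 0.385]
tool_rot: [-0.001, 0.658, 0.753, -0.002]
contact_force: [0.0, -0.9, -0.2]
gripper_width: 0.0
grasp_force: 0.0
```

```bash
python3 -c "
from tgt import *
want(np.array([.47,.20,.43]),frame(-.066,0))"
```

```text
turn [-0.0038  0.0015  0.1993] shift(now axes) [ 0.4953  0.1943 -0.0463] shift(after turn) [ 0.5241  0.0926 -0.045 ] F [ 0.  -0.9 -0.2] w 0.0 q6 [-0.9  -0.37  1.69 -0.    1.82 -1.04]
```

The grip missed: the fingers shut fully at width 0 with no load. Before acting I'll look, using one composite picture.

```bash
python3 - <<'E'
from h import *
import pickle
p=manip.camera_params("wrist");im=manip.grab_frame("wrist")[:,:,::-1].copy();cv2.imwrite("pics/w8.png",im);pickle.dump(p,open("w8.pkl","wb"))
s=manip.grab_frame("side")[:,:,::-1].copy();cv2.imwrite("pics/s8.png",s)
uv=proj(p,[[.44,-.305,.06]])[0].round().astype(int);print(uv)
def z(i,c,w,h,W,H):
    x=int(np.clip(c[0]-w//2,0,512-w));y=int(np.clip(c[1]-h//2,0,384-h));print(x,y,W/w)
    return cv2.resize(i[y:y+h,x:x+w],(W,H),interpolation=cv2.INTER_CUBIC)
a=z(im,uv,100,150,400,600)
b=z(cv2.imread("pics/w7.png"),(255,190),160,120,400,300)
c=z(s,(357,212),80,60,400,300)
cv2.imwrite("pics/c8.png",np.hstack([a,np.vstack([b,c])]))
E
```

```text
[316 145]
266 70 4.0
175 130 2.5
317 182 5.0
```

View pics/c8.png

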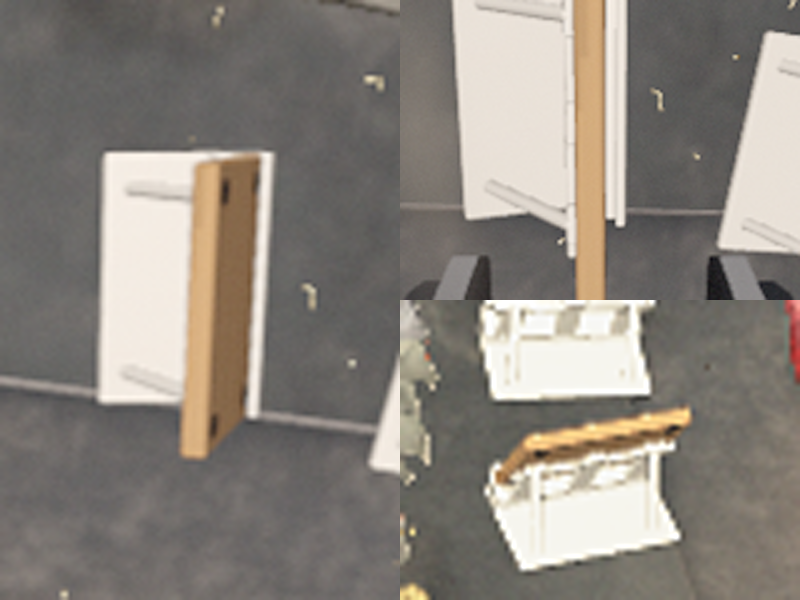

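The composite shows the small board still leaning in its drainer, its top-face ends at about (208,163) and (194,457) in the left crop. It didn't come up with the gripper. I'll re-measure it and compare with the earlier pose.

```bash
python3 - <<'E'
from h import *
import pickle
p=pickle.load(open("w8.pkl","rb"));im=cv2.imread("pics/w8.png")
f=lambda u,v:(266+(u+.5)/4-.5,70+(v+.5)/4-.5)
A=onz(p,*f(208,163),.0985);B=onz(p,*f(194,457),.0985);d=A-B
print(A,B,np.hypot(*d[:2]),np.arctan2(-d[0],d[1]),(A+B)/2)
# automatic: bright top face mask in w8, w1
for n,pp in(("w1","w1.pkl"),("w8","w8.pkl")):
    im=cv2.imread(f"pics/{n}.png");p=pickle.load(open(pp,"rb"));hsv=cv2.cvtColor(im,cv2.COLOR_BGR2HSV)
    m=((hsv[...,0]>8)&(hsv[...,0]<24)&(hsv[...,1]>60)&(hsv[...,2]>165)).astype(np.uint8)
    k,l,st,ce=cv2.connectedComponentsWithStats(m)
    uv=proj(p,[[.436,-.305,.0985]])[0]
    i=min([i for i in range(1,k) if st[i][4]>100],key=lambda i:np.hypot(*(ce[i]-uv)))
    y,x=np.where(l==i);print(n,st[i],uv)
    for yy in (y.min()+3,y.max()-3):
        xs=x[abs(y-yy)<=1];print(yy,xs.mean(),onz(p,xs.mean(),yy,.0985))
    q=np.polyfit(y,x,1)
    A=onz(p,np.polyval(q,y.min()-.5),y.min()-.5,.0985);B=onz(p,np.polyval(q,y.max()+.5),y.max()+.5,.0985);d=A-B
    print("len",np.hypot(*d[:2]),"yaw",np.arctan2(-d[0],d[1]),"mid",(A+B)/2)
E
```

```text
[ 0.42395367 -0.25133558  0.0985    ] [ 0.43940517 -0.35871383  0.0985    ] 0.10848426751171132 0.1429168677973338 [ 0.43167942 -0.3050247   0.0985    ]
w1 [277  58  15  79 510] [284.51154728  98.59910945]
61 280.0 [ 0.42846181 -0.25493502  0.0985    ]
133 288.15 [ 0.44262268 -0.35378288  0.0985    ]
len 0.10959900273901918 yaw 0.14300741652472795 mid [ 0.43551309 -0.30467644  0.0985    ]
w8 [311 110  11  75 473] [318.70689551 148.74030902]
113 317.5 [ 0.42447068 -0.25492851  0.0985    ]
181 314.0 [ 0.43836674 -0.35428587  0.0985    ]
len 0.11067595658336991 yaw 0.14019206319717903 mid [ 0.43152327 -0.30493554  0.0985    ]
```

Request:
shift_gripper:
  steps: [0.5,0,0,0,0,0,0,0.5,0,0,0,0,0,0,0.5,0,0,0,0,0,0]

```text
time: 18.23
tool_pos: [0.3427, -0.3166, 0.3836]
tool_rot: [-0.001, 0.658, 0.753, -0.0]
contact_force: [1.1, -0.7, -0.9]
gripper_width: 0.502
grasp_force: 0.0
```

```bash
cat > meas.py <<'E'
from h import *
def meas(p,im,z=.0985,verbose=1):
    hsv=cv2.cvtColor(im,cv2.COLOR_BGR2HSV)
    m=((hsv[...,0]>8)&(hsv[...,0]<24)&(hsv[...,1]>60)&(hsv[...,2]>165)).astype(np.uint8)
    k,l,st,ce=cv2.connectedComponentsWithStats(m);uv=proj(p,[[.436,-.305,z]])[0]
    i=min([i for i in range(1,k) if st[i][4]>100],key=lambda i:np.hypot(*(ce[i]-uv)))
    y,x=np.where(l==i);q=np.polyfit(y,x,1)
    E=[(np.polyval(q,v),v) for v in(y.min()-.5,y.max()+.5)]
    A,B=[onz(p,*e,z) for e in E];d=A-B
    print(st[i],"len",np.hypot(*d[:2]),"yaw",np.arctan2(-d[0],d[1]),"mid",(A+B)/2);return E
E
python3 - <<'E'
from meas import *
import pickle
p=manip.camera_params("wrist");im=manip.grab_frame("wrist")[:,:,::-1].copy();cv2.imwrite("pics/w9.png",im);pickle.dump(p,open("w9.pkl","wb"))
E9=meas(p,im)
P1=pickle.load(open("w1.pkl","rb"));E1=meas(P1,cv2.imread("pics/w1.png"))
# static reference: white drainer_large base, brightest white blobs centroid at z~0
for n,pp in(("w1",P1),("w9",p)):
    g=cv2.imread(f"pics/{n}.png");w=((g.min(2)>190)).astype(np.uint8);k,l,st,ce=cv2.connectedComponentsWithStats(w)
    for i in range(1,k):
        if 300<st[i][4]<3000: print(n,st[i],onz(pp,*ce[i],.0)[:2])
E
```

```text
[311 111  10  74 473] len 0.10897780961187829 yaw 0.14282582263015653 mid [ 0.4319564  -0.30441115  0.0985    ]
[277  58  15  79 510] len 0.10959900273901918 yaw 0.14300741652472795 mid [ 0.43551309 -0.30467644  0.0985    ]
w1 [ 259   64   26   68 1129] [ 0.42232052 -0.30392616]
w1 [ 339   73   41   72 1946] [ 0.57429944 -0.32034079]
w1 [284 284  33  26 311] [ 0.47963979 -0.69598492]
w1 [323 289  34  30 361] [ 0.57907644 -0.71772203]
w1 [288 325  58  16 387] [ 0.53304305 -0.79826331]
w9 [   0    0  148   25 2093] [ 0.0596698  -0.14440358]
w9 [423   0  43  17 305] [ 0.6176872  -0.06860455]
w9 [ 291  109   28   62 1274] [ 0.42613327 -0.30353389]
w9 [ 359  128   61   71 2370] [ 0.58553236 -0.32187906]
w9 [ 464  158   48  177 2863] [ 0.83904371 -0.48383583]
```

```bash
python3 - <<'E'
from meas import *
import pickle
P1=pickle.load(open("w1.pkl","rb"));P9=pickle.load(open("w9.pkl","rb"))
E1=meas(P1,cv2.imread("pics/w1.png"));E9=meas(P9,cv2.imread("pics/w9.png"))
# w7/w2 pose: camera fixed in tool; rebuild from w9
import re
from tgt import rot as r
s=manip.state();T=r(s["tool_rot"]);C=rot(P9["orientation"]);off=T.inv().apply(np.array(P9["xyz"])-s["tool_pos"]);rel=T.inv()*C
t7=R.from_quat([.648,.746,.117,.104]);x7=np.array([.4163,-.3067,.1658])
o=(t7*rel).as_quat();P7=dict(P9,xyz=x7+t7.apply(off),orientation=np.r_[o[3],o[:3]]);print(P7["xyz"])
E7=meas(P7,cv2.imread("pics/w7.png"))
for i in(0,1):
    print("1+7",tri([ray(P1,*E1[i]),ray(P7,*E7[i])]),"7+9",tri([ray(P7,*E7[i]),ray(P9,*E9[i])]),"1+9",tri([ray(P1,*E1[i]),ray(P9,*E9[i])]))
for n in("side0","s8"):
    g=cv2.cvtColor(cv2.imread(f"pics/{n}.png"),cv2.COLOR_BGR2HSV)[195:240,330:385]
    m=(g[...,0]>8)&(g[...,0]<24)&(g[...,1]>90)&(g[...,2]>120);y,x=np.where(m);print(n,m.sum(),x.min()+330,x.max()+330,y.min()+195,y.max()+195,x.mean()+330,y.mean()+195)
E
```

```text
[277  58  15  79 510] len 0.10959900273901918 yaw 0.14300741652472795 mid [ 0.43551309 -0.30467644  0.0985    ]
[311 111  10  74 473] len 0.10897780961187829 yaw 0.14282582263015653 mid [ 0.4319564  -0.30441115  0.0985    ]
[ 0.35301293 -0.24173428  0.32854003]
[ 244  123   13  129 1503] len 0.10852993190475337 yaw 0.14738728375814192 mid [ 0.4344814  -0.30451333  0.0985    ]
1+7 [ 0.42765101 -0.25054256  0.09578813] 7+9 [ 0.42040567 -0.25016362  0.11755206] 1+9 [ 0.42785897 -0.24977666  0.08473188]
1+7 [ 0.44346071 -0.35927589  0.09619515] 7+9 [ 0.43984245 -0.35676366  0.10245596] 1+9 [ 0.44433192 -0.36165583  0.08209131]
side0 244 336 374 203 219 355.0081967213115 209.34016393442624
s8 198 336 374 203 218 355.24747474747477 209.35353535353536
```

The board seems to be essentially where it was: triangulation puts its top at z≈0.096, slightly lower than assumed. So the first grip was shallow. I'll retry deeper and close step by step.

```bash
sed -i 's/"small":(.*$/"small":(np.array([.435,-.3045,.0965]),frame(.142,np.radians(18)),.013)}/' tgt.py; python3 -c "
from tgt import *
want(*pre('small',.1))"
```

```text
turn [-3.155e-01  2.000e-04 -8.800e-03] shift(now axes) [-0.0007  0.0723  0.2224] shift(after turn) [-0.0011 -0.0003  0.2338] F [-0.4 -0.7  0.2] w 0.498 q6 [-0.91 -0.37  1.69 -0.    1.82 -1.04]
```

Request:
shift_gripper:
  steps: [0.5,0,0,0,-0.158,0,-0.0044,0.5,0,0,0,-0.158,0,-0.0044,0.5,-0.001,0,0.05,0,0,0,0.5,0,0,0.06,0,0,0,0.5,0,0,0.06,0,0,0]

```text
time: 18.9
tool_pos: [0.3954, -0.3104, 0.2208]
tool_rot: [0.103, 0.647, 0.746, 0.118]
contact_force: [0.4, -0.9, 0.2]
gripper_width: 0.501
grasp_force: 0.0
```

Request:
shift_gripper:
  steps: [0.5,0,0,0.05,0,0,0,0.5,0,0,0,0,0,0,0.5,0,0,0,0,0,0]

```text
time: 19.27
tool_pos: [0.411, -0.3087, 0.1765]
tool_rot: [0.104, 0.647, 0.746, 0.118]
contact_force: [0.1, -0.6, 0.4]
gripper_width: 0.498
grasp_force: 0.0
```

```bash
python3 - <<'E'
from tgt import *
from meas import *
want(*pre('small',0))
p=manip.camera_params("wrist");im=manip.grab_frame("wrist")[:,:,::-1].copy();cv2.imwrite("pics/w10.png",im);meas(p,im,.0965)
c,Rb,d=B["small"];print(proj(p,c+Rb.apply([[x,y,0] for x in(-.005,.005) for y in(-.055,.055)])).round(1).tolist())
E
```

```text
turn [0.0014 0.0021 0.0012] shift(now axes) [ 0.001  -0.0017  0.1156] shift(after turn) [ 0.0008 -0.0015  0.1156] F [ 0.1 -0.6  0.4] w 0.498 q6 [-0.96 -0.36  2.05  0.29  1.31 -1.16]
[ 243  120   12  125 1377] len 0.10975611365968123 yaw 0.14552609062882468 mid [ 0.43210694 -0.30529881  0.0965    ]
[[246.8, 243.8], [246.1, 118.8], [257.9, 243.8], [258.6, 118.8]]
```

```bash
python3 - <<'E'
from meas import *
import pickle
P9=pickle.load(open("w9.pkl","rb"));p=manip.camera_params("wrist")
a=meas(P9,cv2.imread("pics/w9.png"));b=meas(p,cv2.imread("pics/w10.png"),.0965)
for i in(0,1):print(tri([ray(P9,*a[i]),ray(p,*b[i])]))
# bright/dark strip columns in w10 across mid row, and end rows
im=cv2.imread("pics/w10.png")
for v in(150,180,210): print(v,[tuple(int(k) for k in im[v,u]) for u in range(238,272,2)])
E
```

```text
[311 111  10  74 473] len 0.10897780961187829 yaw 0.14282582263015653 mid [ 0.4319564  -0.30441115  0.0985    ]
[ 243  120   12  125 1377] len 0.11027404702663328 yaw 0.14580291864191955 mid [ 0.43282172 -0.30626498  0.0965    ]
[ 0.4238354  -0.25103624  0.09987337]
[ 0.43821556 -0.35713157  0.10394068]
150 [(221, 230, 238), (220, 229, 237), (213, 221, 229), (109, 157, 198), (125, 171, 211), (128, 176, 216), (132, 178, 218), (130, 177, 216), (105, 146, 184), (64, 91, 121), (65, 92, 121), (63, 91, 120), (111, 125, 142), (225, 233, 242), (191, 200, 209), (95, 97, 100), (96, 97, 99)]
180 [(219, 228, 237), (220, 229, 237), (223, 232, 238), (105, 152, 194), (129, 176, 215), (129, 176, 216), (127, 177, 216), (130, 177, 217), (105, 150, 186), (66, 92, 120), (65, 95, 122), (64, 91, 120), (146, 156, 168), (226, 235, 243), (197, 207, 214), (90, 92, 94), (89, 93, 93)]
210 [(210, 220, 227), (205, 214, 223), (194, 203, 210), (125, 156, 186), (129, 177, 216), (129, 174, 214), (129, 174, 215), (130, 177, 217), (104, 143, 184), (66, 91, 120), (64, 89, 119), (62, 88, 116), (146, 153, 161), (228, 238, 246), (177, 184, 193), (145, 149, 159), (143, 147, 156)]
```

The far face of the board is now visible beside its top face (dark strip, columns 255–262), so the board now leans further than 18°. I'll solve for its tilt.

```bash
python3 - <<'E'
from tgt import *
from scipy.optimize import least_squares
p=manip.camera_params("wrist");im=cv2.imread("pics/w10.png").astype(int)
# top face edges and far-face lower edge (lip) at rows 180
for zt in(.094,.097,.100):
  def model(q):
    Rb=frame(.143,q[1]);c=np.array([q[0],-.3045,zt])
    return proj(p,c+Rb.apply([[-.005,0,0],[.005,0,0],[.005,0,-.071]]))[:,0]
  for obs in([243,254.7,262],):
    r=least_squares(lambda q:model(q)-obs,[.432,.35],x_scale=[.001,.01]);print(zt,r.x,np.degrees(r.x[1]),r.fun)
  print("18deg pred from .4352:",proj(p,np.array([.4352,-.3045,zt])+frame(.1357,np.radians(18)).apply([[-.005,0,0],[.005,0,0],[.005,0,-.071]]))[:,0])
i7=cv2.imread("pics/w7.png")
print([tuple(int(k) for k in i7[185,u]) for u in range(238,272,2)])
E
```

```text
0.094 [0.43321081 0.42983414] 24.627681941372455 [ 0.06471879 -0.06414578 -0.00147649]
18deg pred from .4352: [245.20936455 256.84711407 256.11580131]
0.097 [0.4322712 0.428036 ] 24.52465599888788 [-3.55624473e-03  3.52626964e-03  8.01913641e-05]
18deg pred from .4352: [246.21690976 257.97411169 257.00695635]
0.1 [0.43133162 0.42623754] 24.42161221504677 [-0.0733728   0.07278584  0.00163508]
18deg pred from .4352: [247.24538814 259.12452008 257.91281635]
[(216, 225, 232), (199, 209, 217), (220, 229, 237), (200, 210, 220), (119, 166, 206), (125, 172, 212), (125, 171, 211), (126, 172, 213), (124, 170, 210), (107, 143, 176), (227, 236, 243), (215, 225, 232), (217, 226, 234), (202, 212, 220), (87, 88, 88), (89, 90, 93), (93, 96, 96)]
```

The board now leans about 24.5°, with its top at x≈0.4325: it has rocked against the lip. I'll match the tool to that tilt and close in stages.

```bash
sed -i 's/"small":(.*$/"small":(np.array([.4326,-.3045,.0965]),frame(.143,.427),.013)}/' tgt.py; python3 -c "
from tgt import *
want(*pre('small',.08));want(*pre('small',0))"
```

```text
turn [-0.1106  0.0041  0.0008] shift(now axes) [ 0.0018 -0.0098  0.0361] shift(after turn) [ 0.0017 -0.0137  0.0348] F [ 0.6 -0.1  0.9] w 0.501 q6 [-0.96 -0.36  2.05  0.29  1.31 -1.16]
turn [-0.1106  0.0041  0.0008] shift(now axes) [ 0.0022 -0.001   0.1156] shift(after turn) [ 0.0017 -0.0137  0.1148] F [ 0.6 -0.1  0.9] w 0.501 q6 [-0.96 -0.36  2.05  0.29  1.31 -1.16]
```

Request:
shift_gripper:
  steps: [0.5,0,0,0,-0.11,0.004,0.001,0.5,0.001,-0.013,0.035,0,0,0,0.5,0,0,0.03,0,0,0,0.5,0,0,0.02,0,0,0,0.5,0,0,0,0,0,0]

```text
time: 19.95
tool_pos: [0.4336, -0.3038, 0.0927]
tool_rot: [0.137, 0.64, 0.739, 0.16]
contact_force: [0.1, 0.2, -0.1]
gripper_width: 0.5
grasp_force: 0.0
```

Request:
shift_gripper:
  steps: [0.5,0,0,0,0,0,0]

```text
time: 20.08
tool_pos: [0.434, -0.3047, 0.0942]
tool_rot: [0.138, 0.64, 0.739, 0.16]
contact_force: [1.0, 0.6, -0.4]
gripper_width: 0.503
grasp_force: 0.0
```

```bash
python3 - <<'E'
from tgt import *
want(*pre('small',0))
p=manip.camera_params("wrist");im=manip.grab_frame("wrist")[:,:,::-1].copy();cv2.imwrite("pics/w11.png",im)
c,Rb,d=B["small"];print(proj(p,c+Rb.apply([[x,y,0] for x in(-.005,.005) for y in(-.055,.055)])).round(1).tolist())
for v in(130,170,210): print(v,[tuple(int(k) for k in im[v,u])[::2] for u in range(232,284,2)])
print([tuple(int(k) for k in im[v,252])[::2] for v in range(60,120,4)])
E
```

```text
turn [-0.001  -0.0004 -0.0002] shift(now axes) [ 0.0004 -0.0003  0.0294] shift(after turn) [ 0.0004 -0.0003  0.0294] F [ 1.   0.6 -0.4] w 0.503 q6 [-0.98 -0.27  2.14  0.43  1.11 -1.28]
[[245.9, 305.9], [244.4, 130.5], [261.6, 305.9], [263.1, 130.5]]
130 [(200, 217), (169, 185), (167, 183), (211, 228), (212, 230), (180, 197), (204, 222), (72, 140), (81, 147), (81, 149), (78, 145), (81, 148), (80, 147), (78, 144), (137, 168), (214, 231), (204, 222), (80, 82), (87, 91), (86, 91), (84, 89), (83, 86), (82, 86), (81, 83), (81, 84), (82, 82)]
170 [(209, 225), (158, 174), (206, 222), (182, 199), (215, 232), (198, 214), (103, 165), (104, 184), (109, 189), (108, 190), (114, 197), (120, 204), (122, 205), (117, 202), (96, 177), (201, 218), (194, 211), (83, 88), (87, 92), (86, 91), (91, 92), (87, 89), (83, 87), (83, 86), (83, 85), (81, 84)]
210 [(207, 224), (193, 209), (181, 198), (169, 186), (212, 229), (213, 231), (155, 185), (111, 193), (120, 205), (118, 202), (115, 202), (119, 203), (120, 204), (117, 203), (88, 169), (219, 234), (183, 200), (81, 83), (86, 87), (84, 87), (84, 87), (83, 88), (86, 91), (85, 91), (90, 92), (88, 93)]
[(86, 91), (87, 92), (88, 93), (84, 89), (82, 85), (81, 85), (84, 86), (87, 90), (86, 93), (90, 93), (88, 90), (83, 87), (87, 91), (90, 94), (93, 100)]
```

Now it's edge-on and centred within 0.6 mm. I'll go down and close in stages.

Request:
shift_gripper:
  steps: [0.4,0,-0.0006,0.012,0,0,0,0.35,0,0,0.012,0,0,0,0.3,0,0,0.004,0,0,0,0.3,0,0,0,0,0,0]

```text
time: 20.62
tool_pos: [0.444, -0.3009, 0.0649]
tool_rot: [0.135, 0.64, 0.739, 0.161]
contact_force: [0.5, 0.6, -0.2]
gripper_width: 0.299
grasp_force: 0.0
```

Request:
shift_gripper:
  steps: [0.2,0,0,0,0,0,0]

```text
time: 20.75
tool_pos: [0.4443, -0.3015, 0.0659]
tool_rot: [0.136, 0.64, 0.739, 0.16]
contact_force: [0.1, -0.1, 1.1]
gripper_width: 0.203
grasp_force: 0.0
```

Request:
shift_gripper:
  steps: [0.14,0,0,0,0,0,0,0.14,0,0,0,0,0,0]

```text
time: 21.0
tool_pos: [0.4443, -0.3017, 0.0661]
tool_rot: [0.137, 0.64, 0.739, 0.16]
contact_force: [-0.5, 0.2, 1.0]
gripper_width: 0.145
grasp_force: 0.1
```

Request:
shift_gripper:
  steps: [0.09,0,0,0,0,0,0]

```text
time: 21.12
tool_pos: [0.4449, -0.3016, 0.0666]
tool_rot: [0.137, 0.64, 0.739, 0.161]
contact_force: [2.9, 1.6, 2.4]
gripper_width: 0.098
grasp_force: 34.7
```

```bash
python3 -c "
from tgt import *
want(*pre('small',0))"
```

```text
turn [-0.001  -0.0032 -0.0013] shift(now axes) [-0.0011  0.0009 -0.0004] shift(after turn) [-0.0011  0.0009 -0.0004] F [2.9 1.6 2.4] w 0.098 q6 [-0.95 -0.21  2.15  0.44  1.05 -1.29]
```

Request:
shift_gripper:
  steps: [0.07,0,0,0,0,0,0]

```text
time: 21.25
tool_pos: [0.4449, -0.3017, 0.0667]
tool_rot: [0.137, 0.64, 0.739, 0.161]
contact_force: [2.3, 2.5, 3.1]
gripper_width: 0.083
grasp_force: 58.7
```

Request:
shift_gripper:
  steps: [0,0,0,0,0,0,0]

```text
time: 21.38
tool_pos: [0.4448, -0.3017, 0.0666]
tool_rot: [0.137, 0.64, 0.739, 0.161]
contact_force: [2.3, 2.1, 4.1]
gripper_width: 0.086
grasp_force: 58.8
```

Request:
shift_gripper:
  steps: [0,0,0,0,0,0,0,0,0,0,0,0,0,0]

```text
time: 21.62
tool_pos: [0.4448, -0.3017, 0.0666]
tool_rot: [0.137, 0.64, 0.739, 0.161]
contact_force: [3.2, 1.9, 5.2]
gripper_width: 0.088
grasp_force: 58.9
```

Request:
shift_gripper:
  steps: [0,0,0,-0.005,0,0,0,0,0,0,-0.01,0,0,0]

```text
time: 21.88
tool_pos: [0.4377, -0.301, 0.0776]
tool_rot: [0.135, 0.641, 0.739, 0.161]
contact_force: [3.2, 1.1, -1.1]
gripper_width: 0.081
grasp_force: 60.2
```

Request:
shift_gripper:
  steps: [0,0,0,-0.02,0,0,0,0,0,0,-0.03,0,0,0,0,0,0,0,0,0,0]

```text
time: 22.25
tool_pos: [0.4174, -0.3069, 0.1261]
tool_rot: [0.138, 0.64, 0.739, 0.159]
contact_force: [0.2, -0.2, -0.6]
gripper_width: 0.087
grasp_force: 60.4
```

Request:
shift_gripper:
  steps: [0,0,0,0,0,0,0,0,0,0,0,0,0,0]

```text
time: 22.5
tool_pos: [0.4172, -0.3045, 0.1229]
tool_rot: [0.135, 0.641, 0.739, 0.161]
contact_force: [-0.5, -0.0, -1.0]
gripper_width: 0.086
grasp_force: 60.4
```

Holding steady at width 0.086. Next I'll lift, bring it upright and check the hold.

Request:
shift_gripper:
  steps: [0,0,0,-0.04,0,0,0,0,0,0,-0.05,0,0,0,0,0,0,-0.05,0,0,0,0,0,0,-0.05,0,0,0,0,0,0,-0.05,0.1,0,0]

```text
time: 23.12
tool_pos: [0.3183, -0.3205, 0.3429]
tool_rot: [0.102, 0.648, 0.745, 0.123]
contact_force: [0.7, -0.7, -0.5]
gripper_width: 0.085
grasp_force: 60.4
```

Request:
shift_gripper:
  steps: [0,0,0,-0.04,0.11,0,0,0,0,0,-0.01,0.11,0,0,0,0,0,0,0.107,0,0,0,0,0,0,0,0,0,0,0,0,0,0,0,0]

```text
time: 23.75
tool_pos: [0.3054, -0.3226, 0.3902]
tool_rot: [-0.003, 0.654, 0.756, 0.001]
contact_force: [-0.1, 0.2, -1.7]
gripper_width: 0.083
grasp_force: 60.4
```

```bash
cat > held.py <<'E'
from tgt import *
def held(fn,top=.031,L=.055):
    s=manip.state();T=rot(s["tool_rot"]);p=manip.camera_params("wrist");im=manip.grab_frame("wrist")[:,:,::-1].copy();cv2.imwrite(f"pics/{fn}.png",im)
    print("pred",proj(p,s["tool_pos"]+T.apply([[a,b,-top] for b in(-.005,.005) for a in(-L,L)])).round(1).tolist(),
     "bottom",proj(p,s["tool_pos"]+T.apply([[L,b,.08-top] for b in(-.005,.005)])).round(1).tolist())
    hsv=cv2.cvtColor(im,cv2.COLOR_BGR2HSV);H=(hsv[...,0]>8)&(hsv[...,0]<24)&(hsv[...,1]>60)
    for v in range(105,225,8):
        k=np.where(H[v,225:295])[0]+225;b=np.where((H&(hsv[...,2]>150))[v,225:295])[0]+225
        print(v,(k.min(),k.max(),len(k)) if len(k) else None,(b.min(),b.max(),len(b)) if len(b) else None)
    return p,im
E
python3 -c "
from held import *
held('w12');want(np.array([.47,.20,.43]),frame(-.066,0))"
```

```text
pred [[245.8, 339.8], [244.0, 138.0], [264.0, 339.8], [266.4, 138.0]] bottom [[247.6, 123.5], [262.0, 123.5]]
105 (np.int64(225), np.int64(262), 27) None
113 (np.int64(226), np.int64(260), 25) None
121 (np.int64(225), np.int64(259), 28) None
129 (np.int64(230), np.int64(262), 31) (np.int64(249), np.int64(260), 12)
137 (np.int64(225), np.int64(263), 34) (np.int64(247), np.int64(261), 15)
145 (np.int64(226), np.int64(264), 34) (np.int64(244), np.int64(264), 21)
153 (np.int64(225), np.int64(265), 38) (np.int64(244), np.int64(264), 21)
161 (np.int64(225), np.int64(265), 38) (np.int64(244), np.int64(264), 21)
169 (np.int64(225), np.int64(265), 33) (np.int64(244), np.int64(264), 21)
177 (np.int64(226), np.int64(264), 32) (np.int64(244), np.int64(264), 21)
185 (np.int64(225), np.int64(264), 32) (np.int64(244), np.int64(264), 21)
193 (np.int64(225), np.int64(264), 30) (np.int64(244), np.int64(264), 21)
201 (np.int64(225), np.int64(264), 29) (np.int64(244), np.int64(264), 21)
209 (np.int64(227), np.int64(264), 24) (np.int64(244), np.int64(263), 20)
217 (np.int64(225), np.int64(264), 26) (np.int64(244), np.int64(263), 20)
turn [-0.0032 -0.0052  0.209 ] shift(now axes) [ 0.4942  0.2376 -0.0374] shift(after turn) [ 0.5325  0.13   -0.0395] F [-0.3 -0.5  0. ] w 0.087 q6 [-0.98 -0.42  1.72  0.    1.85 -1.12]
```

Request:
shift_gripper:
  steps: [0,0,0,0,0,0,0.105,0,0.03,0.005,-0.01,0,-0.005,0.104,0,0.055,0.013,0,0,0,0,0,0.06,0.014,0,0,0,0,0,0.06,0.014,0,0,0,0]

```text
time: 24.42
tool_pos: [0.3614, -0.1195, 0.4009]
tool_rot: [-0.0, 0.731, 0.683, -0.001]
contact_force: [1.7, -0.8, -0.5]
gripper_width: 0.085
grasp_force: 60.4
```

Request:
shift_gripper:
  steps: [0,0.06,0.016,0,0,0,0,0,0.06,0.016,0,0,0,0,0,0.06,0.016,0,0,0,0,0,0.06,0.016,0,0,0,0,0,0.05,0.016,0,0,0,0]

```text
time: 25.05
tool_pos: [0.4606, 0.165, 0.4003]
tool_rot: [-0.001, 0.73, 0.684, -0.001]
contact_force: [0.5, -0.8, 0.1]
gripper_width: 0.086
grasp_force: 60.4
```

```bash
python3 - <<'E'
from tgt import *
import pickle
want(np.array([.5933,.229,.40]),frame(-.066,0))
p=pickle.load(open("w3.pkl","rb"))
print(onz(p,655/1.5,160/1.5,.08),onz(p,710/1.5,165/1.5,.096),onz(p,640/1.5,100/1.5,.04))
E
```

```text
turn [-0.0028  0.0008  0.0004] shift(now axes) [ 0.0725  0.1282 -0.0002] shift(after turn) [0.0726 0.1282 0.0003] F [ 0.5 -0.8  0.1] w 0.086 q6 [ 0.19 -0.31  1.62 -0.    1.83  0.26]
[0.68949448 0.20445193 0.08      ] [0.73742939 0.20003881 0.096     ] [0.68508105 0.2667789  0.04      ]
```

Request:
shift_gripper:
  steps: [0,0.025,0.043,0,-0.002,0,0,0,0.025,0.043,0,0,0,0,0,0.022,0.042,0.02,0,0,0,0,0,0,0.05,0,0,0,0,0,0,0.05,0,0,0]

```text
time: 25.68
tool_pos: [0.5934, 0.2259, 0.2781]
tool_rot: [-0.0, 0.73, 0.683, -0.001]
contact_force: [0.9, -0.1, -1.5]
gripper_width: 0.081
grasp_force: 60.4
```

Request:
shift_gripper:
  steps: [0,0,0,0.05,0,0,0,0,0,0,0.03,0,0,0,0,0,0,0,0,0,0,0,0,0,0,0,0,0]

```text
time: 26.18
tool_pos: [0.5936, 0.2262, 0.2019]
tool_rot: [0.001, 0.73, 0.683, 0.0]
contact_force: [0.1, -0.1, -1.0]
gripper_width: 0.083
grasp_force: 60.4
```

```bash
python3 - <<'E'
from held import *
from fit import *
want(np.array([.5933,.229,.15]),frame(-.066,0))
p,im=held('w13')
for sk in((0,1,2,3,),(0,1,2,3,4,5,6,7),(0,1,2,3,8,9,10,11)):print(fit(p,im,[.541,.231],sk))
q=np.array([.541,.231,-.066])
g=cv2.cvtColor(im,cv2.COLOR_BGR2GRAY)
for l in lines(q)[8:12]: print(proj(p,l[[0,-1]]).round(1).tolist())
E
```

```text
turn [ 0.001   0.0005 -0.0005] shift(now axes) [ 0.0028 -0.0005  0.0519] shift(after turn) [ 0.0028 -0.0005  0.0519] F [ 0.1 -0.1 -1. ] w 0.083 q6 [ 0.25  0.08  1.59 -0.    1.47  0.31]
pred [[245.8, 339.7], [244.0, 137.8], [264.0, 339.7], [266.4, 137.8]] bottom [[247.6, 123.4], [262.0, 123.4]]
105 None None
113 None None
121 None None
129 (np.int64(249), np.int64(261), 13) (np.int64(249), np.int64(261), 13)
137 (np.int64(247), np.int64(262), 16) (np.int64(247), np.int64(262), 16)
145 (np.int64(244), np.int64(264), 21) (np.int64(244), np.int64(264), 21)
153 (np.int64(244), np.int64(264), 21) (np.int64(244), np.int64(264), 21)
161 (np.int64(244), np.int64(264), 21) (np.int64(244), np.int64(264), 21)
169 (np.int64(244), np.int64(264), 21) (np.int64(244), np.int64(264), 21)
177 (np.int64(244), np.int64(264), 21) (np.int64(244), np.int64(264), 21)
185 (np.int64(244), np.int64(264), 21) (np.int64(244), np.int64(264), 21)
193 (np.int64(244), np.int64(264), 21) (np.int64(244), np.int64(264), 21)
201 (np.int64(245), np.int64(264), 20) (np.int64(245), np.int64(264), 20)
209 (np.int64(244), np.int64(264), 21) (np.int64(244), np.int64(264), 21)
217 (np.int64(244), np.int64(264), 21) (np.int64(244), np.int64(264), 21)
(array([ 0.54047717,  0.23081967, -0.05584893]), np.float64(-205.435791015625))
(array([ 0.50378637,  0.21381072, -0.09380963]), np.float64(-90.80016326904297))
(array([ 0.54077285,  0.2306802 , -0.02979258]), np.float64(-145.02001953125))
[[244.3, 205.2], [243.5, 129.6]]
[[248.3, 220.3], [258.9, 220.3]]
[[262.9, 205.2], [263.6, 129.5]]
[[247.7, 104.8], [259.4, 104.8]]
```

Request:
shift_gripper:
  steps: [0,0.0025,-0.0006,0.03,0.001,0,0,0,0,0,0.03,0,0,0,0,0,0,0.015,0,0,0,0,0,0,0,0,0,0,0,0,0,0,0,0,0]

```text
time: 26.85
tool_pos: [0.5933, 0.2293, 0.1272]
tool_rot: [0.0, 0.73, 0.684, 0.0]
contact_force: [-0.3, -0.1, -0.4]
gripper_width: 0.084
grasp_force: 60.4
```

```bash
python3 - <<'E'
from held import *
from fit import *
want(np.array([.593,.2285,.069]),frame(-.066,0))
p=manip.camera_params("wrist");im=manip.grab_frame("wrist")[:,:,::-1].copy();cv2.imwrite("pics/w14.png",im)
print(fit(p,im,[.541,.231],(0,1,2,3)),fit(p,im,[.541,.231],(2,)))
g=cv2.cvtColor(im,cv2.COLOR_BGR2GRAY)
for v in(118,126,134): print(v,g[v,228:284].tolist())
for l in lines([.5408,.231,-.066])[8:12]: print(proj(p,l[[0,-1]]).round(1).tolist())
E
```

```text
turn [0.0007 0.0005 0.0003] shift(now axes) [-0.0008 -0.0003  0.0582] shift(after turn) [-0.0008 -0.0003  0.0582] F [-0.3 -0.1 -0.4] w 0.084 q6 [ 0.25  0.13  1.66 -0.    1.35  0.32]
(array([ 0.54061984,  0.23114   , -0.06531247]), np.float64(-242.03805541992188)) (array([ 0.54072272,  0.23087928, -0.05845022]), np.float64(-319.99871826171875))
118 [184, 184, 184, 185, 184, 178, 174, 180, 185, 184, 184, 184, 184, 185, 184, 184, 185, 184, 184, 185, 185, 184, 184, 184, 183, 184, 183, 183, 183, 183, 184, 184, 184, 183, 182, 183, 182, 183, 183, 183, 183, 182, 184, 183, 184, 178, 148, 156, 184, 183, 182, 183, 184, 182, 182, 182]
126 [185, 184, 182, 185, 185, 185, 181, 179, 182, 183, 184, 184, 183, 184, 183, 184, 183, 184, 185, 182, 183, 183, 184, 185, 184, 184, 184, 185, 184, 184, 184, 184, 184, 184, 182, 184, 183, 182, 183, 183, 181, 182, 182, 183, 184, 175, 150, 163, 185, 184, 183, 183, 184, 184, 182, 182]
134 [184, 181, 183, 183, 183, 183, 179, 177, 182, 184, 184, 184, 184, 186, 188, 185, 177, 179, 183, 176, 168, 164, 162, 162, 161, 160, 160, 159, 160, 160, 158, 159, 156, 145, 132, 158, 187, 186, 180, 176, 179, 182, 184, 182, 184, 175, 141, 158, 185, 183, 183, 183, 183, 183, 183, 183]
[[242.1, 238.0], [241.0, 143.3]]
[[247.3, 254.4], [260.4, 254.5]]
[[265.7, 238.0], [266.9, 143.3]]
[[246.4, 111.1], [261.5, 111.1]]
```

Request:
shift_gripper:
  steps: [0,-0.0008,-0.0003,0.015,0,0,0,0,0,0,0.015,0,0,0,0,0,0,0.01,0,0,0,0,0,0,0,0,0,0]

```text
time: 27.4
tool_pos: [0.5906, 0.2279, 0.0831]
tool_rot: [-0.001, 0.73, 0.684, -0.003]
contact_force: [-0.2, 0.5, -0.6]
gripper_width: 0.085
grasp_force: 60.4
```

Request:
shift_gripper:
  steps: [0,0,0,0.006,0,0,0,0,0,0,0.004,0,0,0,0,0,0,0,0,0,0]

```text
time: 27.78
tool_pos: [0.5914, 0.2281, 0.0747]
tool_rot: [-0.001, 0.73, 0.684, -0.002]
contact_force: [-0.2, 1.0, -0.4]
gripper_width: 0.09
grasp_force: 60.4
```

Request:
shift_gripper:
  steps: [0,0,0,0.002,0,0,0,0,0,0,0,0,0,0]

```text
time: 28.02
tool_pos: [0.5916, 0.2281, 0.073]
tool_rot: [-0.0, 0.73, 0.684, -0.001]
contact_force: [0.0, -1.0, -0.7]
gripper_width: 0.085
grasp_force: 60.4
```

Request:
shift_gripper:
  steps: [0,0,0,0.002,0,0,0,0,0,0,0,0,0,0]

```text
time: 28.28
tool_pos: [0.5915, 0.2281, 0.0708]
tool_rot: [-0.0, 0.73, 0.684, -0.002]
contact_force: [0.4, 0.8, -0.9]
gripper_width: 0.083
grasp_force: 60.4
```

Request:
shift_gripper:
  steps: [0,0,0,0.0015,0,0,0,0,0,0,0,0,0,0]

```text
time: 28.52
tool_pos: [0.5915, 0.2281, 0.0694]
tool_rot: [-0.0, 0.73, 0.684, -0.001]
contact_force: [-0.2, -0.2, 0.0]
gripper_width: 0.085
grasp_force: 60.4
```

Request:
shift_gripper:
  steps: [0,0,0,0.0015,0,0,0,0,0,0,0,0,0,0]

```text
time: 28.78
tool_pos: [0.5915, 0.2281, 0.0678]
tool_rot: [-0.0, 0.73, 0.684, -0.002]
contact_force: [0.8, -0.9, -0.5]
gripper_width: 0.083
grasp_force: 60.4
```

Request:
shift_gripper:
  steps: [0,0,0,0.001,0,0,0,0,0,0,0,0,0,0]

```text
time: 29.02
tool_pos: [0.5919, 0.228, 0.0675]
tool_rot: [-0.0, 0.73, 0.684, -0.001]
contact_force: [-0.2, -0.9, 0.8]
gripper_width: 0.084
grasp_force: 60.6
```

Request:
shift_gripper:
  steps: [0,0,0,0.001,0,0,0,0,0,0,0,0,0,0]

```text
time: 29.28
tool_pos: [0.5925, 0.2279, 0.0674]
tool_rot: [0.0, 0.73, 0.684, -0.001]
contact_force: [-0.2, -2.0, 5.7]
gripper_width: 0.09
grasp_force: 61.1
```

It stopped on the floor with +5.7 N. Releasing and retreating.

Request:
shift_gripper:
  steps: [0,0,0,-0.001,0,0,0,0.3,0,0,0,0,0,0,0.3,0,0,0,0,0,0,0.3,0,0,-0.015,0,0,0,0.3,0,0,-0.03,0,0,0]

```text
time: 29.9
tool_pos: [0.5905, 0.228, 0.1114]
tool_rot: [-0.001, 0.73, 0.684, -0.003]
contact_force: [-0.1, 1.0, 0.2]
gripper_width: 0.298
grasp_force: 0.0
```

Request:
shift_gripper:
  steps: [0.3,0,0,-0.05,0,0,0,0.3,0,0,-0.06,0,0,0,0.3,0,0,-0.06,0,0,0,0.3,-0.03,0,-0.06,0,0,0,0.3,-0.03,0,-0.05,0,0,0]

```text
time: 30.52
tool_pos: [0.5883, 0.1705, 0.3919]
tool_rot: [0.0, 0.729, 0.684, -0.0]
contact_force: [1.1, 1.2, -0.6]
gripper_width: 0.299
grasp_force: 0.0
```

Request:
shift_gripper:
  steps: [0.3,0,0,0,0,0,0,0.3,0,0,0,0,0,0]

```text
time: 30.78
tool_pos: [0.5884, 0.1708, 0.3883]
tool_rot: [-0.0, 0.73, 0.683, -0.001]
contact_force: [-0.5, -0.4, -1.3]
gripper_width: 0.306
grasp_force: 0.0
```

```bash
python3 - <<'E'
from tgt import *
from fit import *
p=manip.camera_params("wrist");im=manip.grab_frame("wrist")[:,:,::-1].copy();cv2.imwrite("pics/w15.png",im)
hsv=cv2.cvtColor(im,cv2.COLOR_BGR2HSV)
m=((hsv[...,0]>8)&(hsv[...,0]<24)&(hsv[...,1]>60)&(hsv[...,2]>165)).astype(np.uint8)
n,l,st,ce=cv2.connectedComponentsWithStats(m)
for dx,h,L in((.052,.08,.055),(0,.105,.075),(-.052,.092,.065)):
  c=R.from_euler("z",-.066).apply([[dx+x,y,.02+h] for x in(-.005,.005) for y in(-L,L)])+[.5408,.231,0];uv=proj(p,c)
  i=min([i for i in range(1,n) if st[i][4]>100],key=lambda i:np.hypot(*(ce[i]-uv.mean(0))))
  print("pred",uv.round(1).tolist(),"seen",st[i],ce[i].round(1))
# bystanders: before/after in scene camera
a=cv2.imread("pics/scene0.png").astype(int);b=manip.grab_frame("scene")[:,:,::-1].astype(int);cv2.imwrite("pics/scene9.png",b)
d=(abs(a-b).max(2)>40).astype(np.uint8);k,_,s,_=cv2.connectedComponentsWithStats(d);print([x.tolist() for x in s[1:] if x[4]>25])
E
```

```text
pred [[251.7, 146.7], [251.6, 66.9], [258.5, 146.7], [258.8, 66.9]] seen [251  69   8  79 587] [254.4 106.5]
pred [[214.9, 163.4], [210.8, 48.4], [221.9, 163.4], [218.6, 48.4]] seen [211  48  11 115 823] [216.6 103.9]
pred [[179.9, 154.8], [173.3, 58.0], [186.8, 154.8], [180.8, 58.0]] seen [174  59  13  96 673] [180.5 106.2]
[[130, 0, 206, 125, 6788], [343, 0, 66, 26, 723], [399, 0, 58, 37, 1075], [390, 24, 23, 13, 123], [321, 27, 104, 41, 1750], [448, 34, 13, 6, 27], [311, 37, 10, 8, 36], [439, 44, 68, 25, 652], [175, 85, 30, 46, 493], [285, 99, 17, 19, 83], [314, 123, 19, 32, 168], [398, 138, 9, 11, 41], [369, 185, 110, 84, 4499], [362, 193, 11, 17, 49], [367, 195, 8, 34, 38], [486, 196, 26, 4, 55], [160, 229, 35, 47, 355], [169, 229, 47, 65, 513], [453, 284, 59, 100, 3417]][ WARN:0@1.719] global loadsave.cpp:1063 imwrite_ Unsupported depth image for selected encoder is fallbacked to CV_8U.
```

All three boards sit upright within a pixel of prediction. The scene differences are only the arm, the boards' old spots on the drainers and the newly filled bays. Handing in.

```bash
python3 -c "
from plant import manip
print(manip.job_done())"
```

```text
the job is handed in; nothing more can be done
None
```

Job handed in at about 31 s: the large and then the small board stand upright on the slot floors of their bays, the middle board is unmoved, and the before/after scene images show no bystander moved; the first grip on the small board missed and shifted it slightly on its drainer, and the second try held.

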